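Fish a dropped pendant out of the gap behind the drawer chest

TASK

The brass pendant has dropped into the narrow gap between the small drawer chest and the hardwood block and is lightly wedged: take the bent-rod hook from its stand, fish the pendant up out of the gap by its wire loop, set it down in the wooden tray without dropping it, and hang the hook back in its stand as it was. Nobody knows how far the rod sticks out of its handle, so feel gently for the bottom of the gap and never force the hook. Leave everything else where it is.

Things in the scene. Friction and masses are not known exactly. Their poses are not given: they have to be found in the camera images.
- gap (a point): Centre of the gap's floor, 10 mm above the bench: a 6 mm firm felt pad on springs that yields about 1 mm per 3 N, 5 mm at most. The gap runs along x, is open on top, 22 mm wide (y -11 to +11 mm), 62 mm deep, 170 mm long inside (x -85 to +85), closed at both ends by full-height wooden strips. It lies between a pale two-drawer chest (+y side) and a dark hardwood block (-y side), each 190 mm (x) by 80 mm (y), fixed, tops level.
- gap_wall (a point): Point on the gap's -y wall, 14 mm above the gap floor, axes as the gap's. A steel strip runs along this wall for the gap's whole length, 4 to 24 mm above the gap floor; a spring presses it towards +y with about 4 N. It stands out 4 mm where the pendant holds it back, 6 mm at most when free, and wedges the pendant against the +y wall.
- pendant_mid (a point): Centre of the dropped pendant's brass base: 28 (x) by 18 (y) by 14 mm high, about 60 g. At the start it stands upright on the gap floor, x along the gap, 2 mm off the gap's centre line towards +y, at least 25 mm from the gap's ends. Pulling it up takes about 3 to 8 N until its underside is past the steel strip (24 mm above the gap floor), then only its weight.
- pendant_loop (a point): Middle of the opening of the pendant's wire loop, 17 mm above the base's centre. The loop (3.4 mm brass wire) stands like an arch on the base in its y-z plane at mid-length, so it is open along x. The opening is 11 mm wide in y and reaches from the base's top (14 mm above the pendant's underside) to 34 mm; the loop's outer top is at 37.7 mm.
- hook_grip (a point): Centre of the hook's upright wooden handle, 26 (x) by 20 (y) by 80 mm tall (z up), free to be pinched from above across y. The hook weighs about 0.13 kg. At the start it hangs upright in the stand, collar on the fork, its x axis along the stand's x.
- hook_collar (a point): Centre of the underside of the hook's brass collar (28 mm across, 4 mm thick), 44 mm below the handle's centre. A 5 mm round rod goes straight down from here, bends level towards +x for 26 mm (axis to axis) and ends in an upturned tip, its top 9.5 mm above the foot's axis. The foot's axis is 85 to 130 mm below here: it differs every time, is not measured, and is firmly clamped.
- stand_seat (a point): The hook's place on the fixed stand: point on top of its fork, 150 mm above the bench. The fork's two prongs run along x, 14 mm apart, each 10 mm wide, open towards -x, with 4 mm high upturned ends 23 mm from here. Post 42 mm from here towards +x, as high as the fork. Base 100 mm square. The hook comes out by lifting it over 5 mm, then moving it towards -x by over 45 mm.
- tray_in (a point): Centre of the inner floor of the fixed open wooden tray: 130 by 130 mm outside, walls 6 mm thick and 22 mm high.
- mallet: Bystander: wooden mallet lying flat, 240 mm long, head 34 by 80 by 34 mm; origin at mid-length of the handle on the bench.
- mandrel: Bystander: steel taper standing upright on a round foot 60 mm across, 130 mm tall; origin under its foot.
- jar: Bystander: small amber glass jar with steel cap, 42 mm across, 50 mm tall; origin under it.
- pot: Bystander: small clear glass pot with black cap, 44 mm across, 45 mm tall; origin under it.
- ringbox: Bystander: fabric-covered flat box 42 by 42 by 16 mm lying on top of the drawer chest; origin under it.
- anvil: Bystander: flat steel block 45 by 45 by 14 mm lying on top of the dark hardwood block beside the gap; origin under it.
- dish: Bystander: white bowl 80 mm across, 30 mm tall; origin under it.
Not all that is in view belongs to the job. What is shaped like the part that bears tray_in but black or purple is not meant.

How it is judged (in metres and radians):
On the way, in this order (a step that is already met when the one before it is completed fails the run):
1. the pendant hangs on the hook, clear above the gap, not touched by the fingers (z of pendant_mid in the frame of gap above 0.072 m and contact force between hook and pendant above 0.15 N and contact force between the fingers and pendant below 0.05 N and contact force between pendant and rack below 0.05 N), for 0.2 s.
2. the pendant rests in the tray, off the hook (x of pendant_mid in the frame of tray_in between -0.055 and 0.055 m and y of pendant_mid in the frame of tray_in between -0.055 and 0.055 m and z of pendant_mid in the frame of tray_in below 0.02 m and contact force between hook and pendant below 0.05 N and linear speed of pendant below 0.02 m/s), for 0.2 s.
At the end, for the whole second after the job is handed in: Pendant at rest in the tray (within 55 mm of its centre in x and y, under 20 mm above its floor), off the hook; hook at rest, collar on the fork (handle centre 40-49 mm above it; off the seat at most 10 mm across, -16 to +20 mm along), tilt under 0.12 rad, yaw within 0.35 rad (all of step 2 and x of hook_grip in the frame of stand_seat between -0.016 and 0.02 m and y of hook_grip in the frame of stand_seat between -0.01 and 0.01 m and z of hook_grip in the frame of stand_seat between 0.04 and 0.049 m and angle between hook_grip's own z axis and vertical below 0.12 rad and angle between the x axis of hook_grip and the x axis of stand_seat, either way round below 0.35 rad and linear speed of hook below 0.02 m/s); the robot touches nothing.
It fails at once if the hook is forced against the chest, block or gap floor with more than 20 N (contact force between hook and rack above 20 N).
It fails at once if the hook pushes or pulls the pendant with more than 20 N (contact force between hook and pendant above 20 N).
It fails at once if the pendant is dropped (falls faster than 0.9 m/s) (linear speed of pendant above 0.9 m/s).
It fails at once if a bystander is moved by more than 30 mm (distance of any of mallet, mandrel, jar, pot, ringbox, anvil, dish from where it was at the start of the episode above 0.03 m).
It also fails if it takes over 70 s, if anything falls off the work surface, if the arm or the gripper's body presses on something with over 40 N, if the wrist force passes 120 N, or if a joint passes its speed limit or range.

ROBOT

A 7-joint arm with a two-finger parallel gripper is mounted at the origin on the work surface. World frame = base frame: x ahead of the robot, y to its left, z up, the work surface at z = 0. Lengths are in mm, angles in rad, forces in N, time in s.
With the tool pointing down it reaches from about 425 to 1025 mm from the base axis. Payload 9.4 kg.
Tool frame: the origin (TCP) lies midway between the tips of the shut fingers; the grasp point (between the pads) lies 19 mm behind it (bot.pinch_z is the distance from the TCP to the grasp point, in mm); z points along the fingers, y is the direction in which the jaws open and shut (so a half turn about z gives the same grasp; the last joint's range is limited). The gripper opens to 85 mm and grips with 20 to 120 N. Pads are 22 mm wide; open, the fingers measure 114 mm over their backs; the gripper's body (76 mm by 85 mm) begins 54 mm behind the grasp point. The pads swing forward as they close: fully open they stand 13 mm farther back than shut.
Start: joints at [1.171, 0.599, -0.003, 1.599, 0.002, 0.943, -0.08], TCP at [229.977, -687.557, 231.275] pointing down, gripper open.
Joint ranges: [-2.57, 2.57], [-0.35, 1.97], [-1.29, 1.29], [0.11, 2.56], [-1.05, 4.19], [0.11, 1.86], [-2.63, 2.63]. Speed limits (rad/s): [2.22, 2.22, 3.01, 3.01, 3.14, 3.14, 3.14].

INTERFACE

Orientations are given as [roll, pitch, yaw] about the fixed x, y, z axes, in that order (R = Rz(yaw) Ry(pitch) Rx(roll)).
In Python, from cell import bot, read_camera, camera_info gives the robot as it stands.
- The arm moves only by the tool drive_tool, never from a script. Its arguments are lists of equal length, an entry for each row: "delta_pos": the shift along the tool's x, y, z in cm, a list of three; "spin": the turn about the tool's z in rad. A call has 1 to 20 rows; each row shifts and turns the pose as measured when the row begins, along the tool's axes as they then stand; what a row does not reach is not made up. A row lasts 1/8 s, in which the tool goes at most 62.5 mm and 10.7 degrees, less where a joint would pass 70% of its speed; a pose out of reach is approached as far as the arm can. A call with a gripper value outside its range is refused whole. "grip" is the opening, from -1 (shut) to 1 (fully open), so that 0 is half open, set as the call begins (left out, the last holds). The fingers move at their own pace and stop on an object; the grip force is fixed at half the most. Time passes only in rows, so rows that do not move let the fingers close. It gives the time, the measured TCP pose, the force and the opening at its end, in the units of the state.
- bot.get_state(): the state, without advancing time (a new reading comes with each control period).
- read_camera(name): name is "scene" or "top" or "wrist"; returns the picture (480x640x3 uint8, blue, green, red); there is no depth.
- camera_info(name): a dict with "vfov" (degrees; the focal length in pixels is half the picture's height over the tangent of half this angle, whatever the lens; pixels are square), "cx", "cy" (the principal point, pixels), "xyz" and "attitude" of the camera in the world; the wrist camera has in their place "hand_eye" (4x4, takes a point from camera to tool coordinates, whose origin is the TCP and whose axes are the flange's). Camera axes: x right, y down, z forward; pixel columns grow to the right and rows downward; lengths in mm; the calibration is good to about 2 mm. A picture is of the moment at which its call begins: read the wrist's pose just before it. camera_info takes no time and is no camera call.
- bot.close_job(): hands the job in, once; it reports no verdict.
The state is a dict: "t": time; "q": joint angles; "qd": joint speeds; "tau": joint torques, N m; "eef_pos": TCP position; "eef_rot": TCP orientation; "force": force on the tool from outside, world axes, zero at the start; "wrist_torque": the same for the moment, N m; "opening": finger opening in mm.
Only numpy, scipy, OpenCV 4.12 (cv2) and the standard library are available. Lean on these libraries where they do the work, as an engineer would, in place of code of your own. Each camera call takes 0.05 s, during which the arm holds its last target.

## Working session

There is one attempt and no reset: what is moved stays moved. The work goes in short steps, Python scripts to look and compute and a tool call to move; the robot and the scene stay as the last step left them, time stands still between calls to the robot, and variables do not carry over. Pictures are saved under pics/ and viewed, and the job is handed in when it is done.

Besides the shell and the picture viewer there is one more tool, called after "Request:" in YAML: its name, and indented under it one key for each argument. drive_tool: Moves the arm, as the interface text tells. Its arguments: {"type":"object","properties":{"delta_pos":{"type":"array","items":{"type":"array","items":{"type":"number"}}},"spin":{"type":"array","items":{"type":"number"}},"grip":{"type":"number"}},"required":["delta_pos","spin"]}

```bash
mkdir -p pics; ls; python3 - <<'E'
from cell import bot, read_camera, camera_info
import cv2
for n in ["scene","top","wrist"]:
    print(n,camera_info(n))
s=bot.get_state();print(s)
for n in ["scene","top","wrist"]:
    cv2.imwrite(f"pics/{n}0.png",read_camera(n))
E
```

```text
pics
scene {'vfov': 50.41963027821702, 'cx': 315.23066245121663, 'cy': 238.86195317810365, 'xyz': array([ 925.05140236,  700.48486194, 1101.82521179]), 'attitude': array([-2.43256328,  0.01556352,  2.57650551])}
top {'vfov': 46.73127312304047, 'cx': 314.0879790276243, 'cy': 236.85975969768637, 'xyz': array([ 366.01398812,   10.21781589, 1530.98563171]), 'attitude': array([-3.05252233e+00, -1.95653140e-03, -1.54502665e+00])}
wrist {'vfov': 67.29223357855903, 'cx': 317.417603026929, 'cy': 237.51525909470695, 'hand_eye': array([[-1.49556924e-04, -9.46807467e-01, -3.21800555e-01,
         8.21811738e+01],
       [ 9.99999825e-01,  4.27623847e-05, -5.90566547e-04,
        -4.58458864e-02],
       [ 5.72913776e-04, -3.21800587e-01,  9.46807295e-01,
        -1.40651066e+02],
       [ 0.00000000e+00,  0.00000000e+00,  0.00000000e+00,
         1.00000000e+00]])}
{'t': 0.0, 'q': array([ 1.17131306,  0.60017353, -0.00254254,  1.60014186,  0.00177128,
        0.94287631, -0.07976854]), 'qd': array([ 0.00078852,  0.00073368, -0.00343962, -0.00099254,  0.0017228 ,
        0.00042161, -0.00080467]), 'tau': array([-5.46595202e-04, -7.76445508e+01,  1.56427301e+00, -2.57996517e+01,
        1.22724657e-02,  9.05211142e-03,  1.64515723e-05]), 'eef_pos': array([ 229.81555741, -687.11127282,  230.37770479]), 'eef_rot': array([-3.14000061e+00,  1.23012843e-04,  3.22855884e-01]), 'force': array([ 0.07150593,  1.35733935, -0.24012005]), 'wrist_torque': array([0.01483683, 0.00934038, 0.0137937 ]), 'opening': 85.34827504178189}
```

View pics/scene0.png

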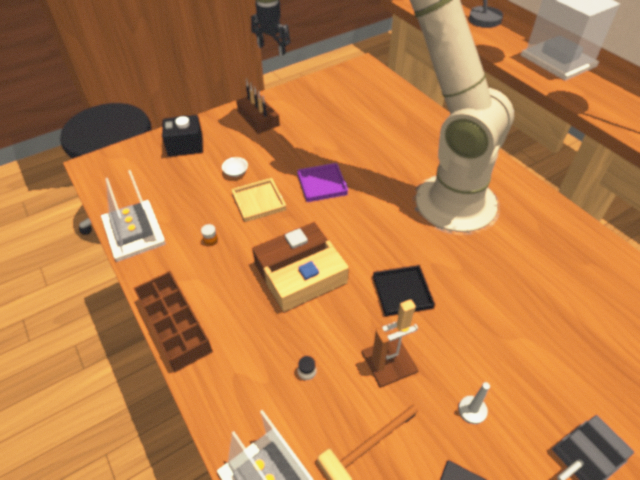

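View pics/top0.png

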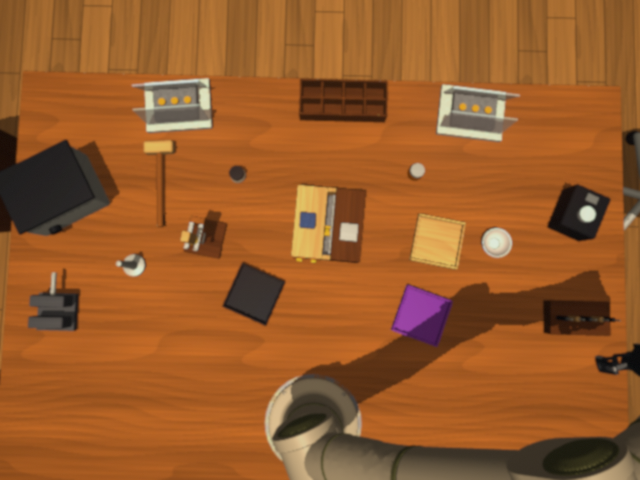

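View pics/wrist0.png

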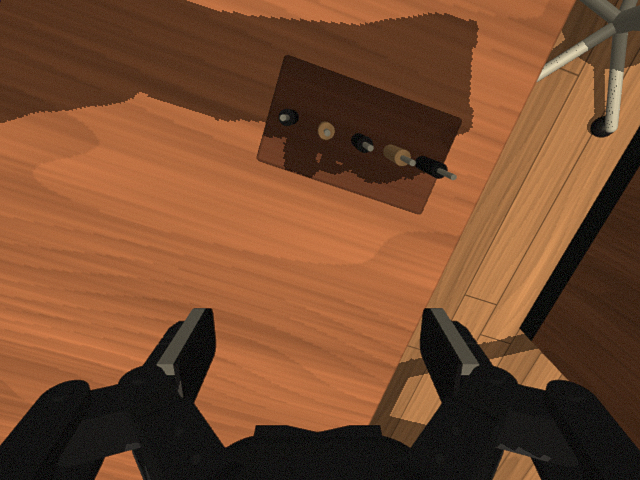

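```bash
cat > h.py <<'E'
from cell import bot, read_camera, camera_info
import cv2, numpy as np
from scipy.spatial.transform import Rotation as Ro
def cam(n, s=None):
    c=camera_info(n); f=240/np.tan(np.radians(c['vfov'])/2)
    if n=='wrist':
        s=s or bot.get_state()
        T=np.eye(4); T[:3,:3]=Ro.from_euler('xyz',s['eef_rot']).as_matrix(); T[:3,3]=s['eef_pos']
        M=T@c['hand_eye']; R=M[:3,:3]; p=M[:3,3]
    else:
        R=Ro.from_euler('xyz',c['attitude']).as_matrix(); p=c['xyz']
    return dict(f=f,cx=c['cx'],cy=c['cy'],R=R,p=p)
def ray(C,u,v):
    d=C['R']@np.array([(u-C['cx'])/C['f'],(v-C['cy'])/C['f'],1]); return d/np.linalg.norm(d)
def atz(C,u,v,z):
    d=ray(C,u,v); return C['p']+d*(z-C['p'][2])/d[2]
def proj(C,P):
    q=C['R'].T@(np.asarray(P,float)-C['p']); return q[:2]/q[2]*C['f']+[C['cx'],C['cy']]
def tri(*cs):  # (C,u,v)
    A=np.zeros((3,3));b=np.zeros(3)
    for C,u,v in cs:
        d=ray(C,u,v);M=np.eye(3)-np.outer(d,d);A+=M;b+=M@C['p']
    return np.linalg.solve(A,b)
def snap(n,name,crop=None,scale=1):
    s=bot.get_state(); im=read_camera(n); cv2.imwrite(f'pics/{name}_raw.png',im)
    np.save(f'pics/{name}.npy',np.r_[s['eef_pos'],s['eef_rot']])
    if crop: x0,y0,x1,y1=crop; im=im[y0:y1,x0:x1]
    if scale!=1: im=cv2.resize(im,None,fx=scale,fy=scale,interpolation=cv2.INTER_CUBIC)
    cv2.imwrite(f'pics/{name}.png',im); return s
def wcam(name):
    v=np.load(f'pics/{name}.npy'); return cam('wrist',dict(eef_pos=v[:3],eef_rot=v[3:]))
E
python3 - <<'E'
from h import *
T=cam('top');S=cam('scene')
for C in (T,S): print(proj(C,[0,0,0]),C['p'])
for n,u,v,z in [('base',205,235,0),('handle',187,237,230),('gapc',328,224,72),('tray',438,241,5),('purple',422,314,5),('black',254,293,5)]:
    print(n,atz(T,u,v,z).round())
for n,u,v,z in [('tray',258,200,5),('gap',300,263,72),('handletop',407,303,238),('stand base',390,363,10)]: print(n,atz(S,u,v,z).round())
im=cv2.imread('pics/top0.png');cv2.imwrite('pics/topc.png',cv2.resize(im[150:310,130:480],None,fx=2.2,fy=2.2,interpolation=cv2.INTER_CUBIC))
im=cv2.imread('pics/scene0.png');cv2.imwrite('pics/scenec.png',cv2.resize(im[150:420,200:480],None,fx=2.2,fy=2.2,interpolation=cv2.INTER_CUBIC))
E
```

```text
[313.2645628  423.31439247] [ 366.01398812   10.21781589 1530.98563171]
[455.42281882 201.83285208] [ 925.05140236  700.48486194 1101.82521179]
base [500. 313.   0.]
handle [474. 309. 230.]
gapc [531. -25.  72.]
tray [ 500. -331.    5.]
purple [ 299. -289.    5.]
black [344. 171.   5.]
tray [ 498. -330.    5.]
gap [542.  -7.  72.]
handletop [476. 312. 238.]
stand base [496. 317.  10.]
```

View pics/topc.png

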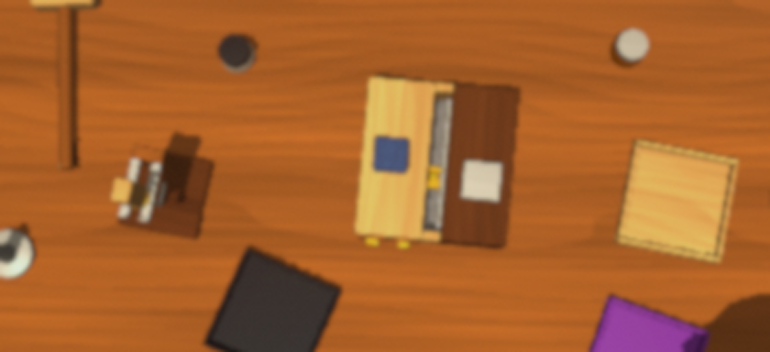

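View pics/scenec.png

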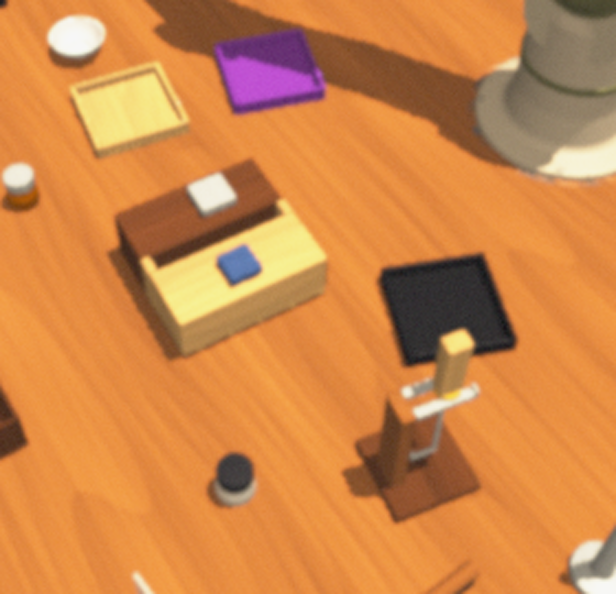

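```bash
cat >> h.py <<'E'
def plan(target,yaw,n=None,vmax=5.5,start=None):
    s=bot.get_state(); p=s['eef_pos'] if start is None else np.array(start[0]); y=s['eef_rot'][2] if start is None else start[1]
    d=np.array(target,float)-p; dy=(yaw-y+np.pi)%(2*np.pi)-np.pi
    n=n or int(max(np.ceil(np.linalg.norm(d)/10/vmax),np.ceil(abs(dy)/.17),1))
    rows=[];sp=[]
    for i in range(n):
        yy=y+dy*i/n
        R=Ro.from_euler('xyz',[np.pi,0,yy]).as_matrix()
        rows.append([round(float(t),2) for t in R.T@(d/n)/10]); sp.append(round(-dy/n,3))
    print('delta_pos',rows,'spin',sp)
E
python3 -c "
from h import *
plan([560,-330,340],-.1)
plan([535,-15,340],-.1,start=([560,-330,340],-.1))
"
```

```text
delta_pos [[4.26, -2.34, -1.09], [4.16, -2.52, -1.09], [4.05, -2.69, -1.09], [3.93, -2.86, -1.09], [3.81, -3.02, -1.09], [3.68, -3.18, -1.09], [3.54, -3.34, -1.09], [3.4, -3.48, -1.09], [3.25, -3.62, -1.09], [3.09, -3.76, -1.09]] spin [np.float64(0.042), np.float64(0.042), np.float64(0.042), np.float64(0.042), np.float64(0.042), np.float64(0.042), np.float64(0.042), np.float64(0.042), np.float64(0.042), np.float64(0.042)]
delta_pos [[-0.94, -5.18, -0.0], [-0.94, -5.18, -0.0], [-0.94, -5.18, -0.0], [-0.94, -5.18, -0.0], [-0.94, -5.18, -0.0], [-0.94, -5.18, -0.0]] spin [-0.0, -0.0, -0.0, -0.0, -0.0, -0.0]
```

Request:
drive_tool:
  delta_pos:
    - [4.3, -2.3, -1.1]
    - [4.2, -2.5, -1.1]
    - [4.0, -2.7, -1.1]
    - [3.9, -2.9, -1.1]
    - [3.8, -3.0, -1.1]
    - [3.7, -3.2, -1.1]
    - [3.5, -3.3, -1.1]
    - [3.4, -3.5, -1.1]
    - [3.2, -3.6, -1.1]
    - [3.1, -3.8, -1.1]
    - [-0.5, -5.4, 0]
    - [-0.5, -5.4, 0]
    - [-0.5, -5.4, 0]
    - [-0.5, -5.4, 0]
    - [-0.5, -5.4, 0]
    - [-0.5, -5.4, 0]
    - [0, 0, 0]
  spin: [0.042, 0.042, 0.042, 0.042, 0.042, 0.042, 0.042, 0.042, 0.042, 0.042, 0, 0, 0, 0, 0, 0, 0]

```text
t: 2.28
eef_pos: [577.4, 16.5, 340.2]
eef_rot: [-3.136, 0.006, -0.112]
force: [-1.1, -0.7, -0.4]
opening: 85.3
```

```bash
python3 -c "
from h import *
snap('wrist','w1')"
```

```text
(no output)
```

View pics/w1.png

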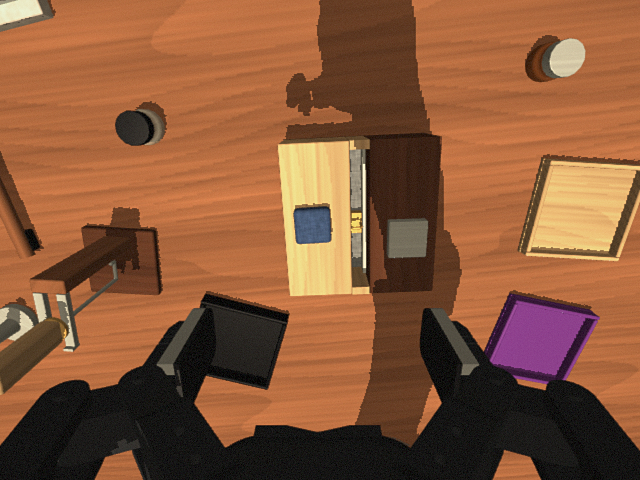

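```bash
python3 -c "
import cv2
im=cv2.imread('pics/w1_raw.png')
cv2.imwrite('pics/w1a.png',cv2.resize(im[125:305,270:450],None,fx=3.3,fy=3.3,interpolation=cv2.INTER_CUBIC))
cv2.imwrite('pics/w1b.png',cv2.resize(im[200:400,0:180],None,fx=3,fy=3,interpolation=cv2.INTER_CUBIC))"
```

```text
(no output)
```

View pics/w1a.png

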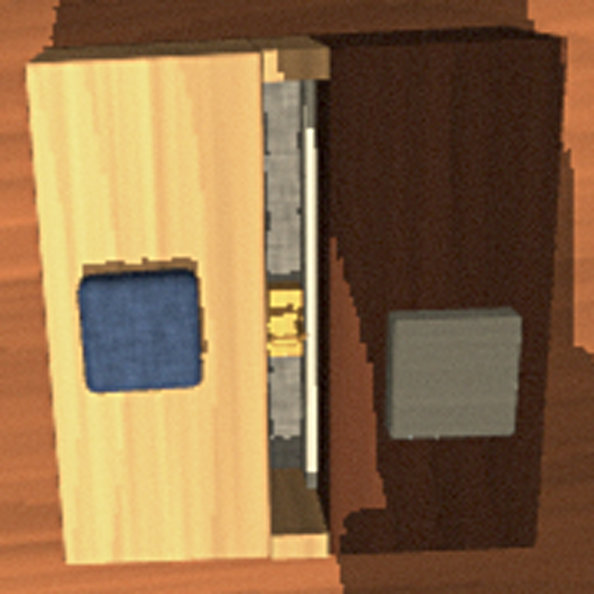

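View pics/w1b.png

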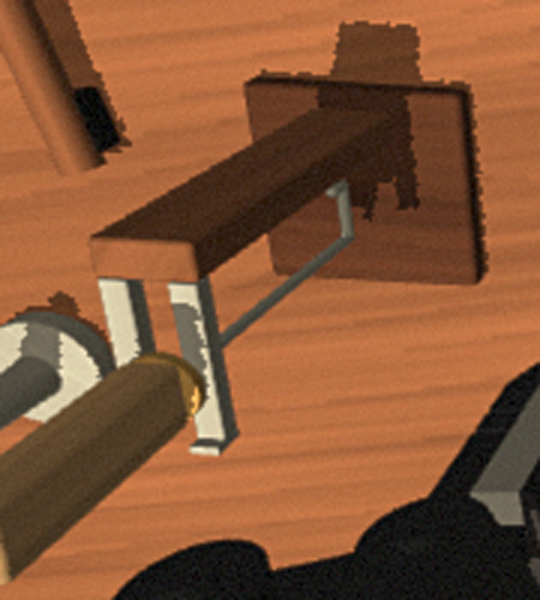

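```bash
python3 -c "
from h import *
C=wcam('w1')
def a(u,v,z): return atz(C,270+(u+.5)/3.3-.5,125+(v+.5)/3.3-.5,z).round(1)
for n,u,v in [('cFL',28,62),('cNL',66,562),('cFR',262,52),('cNR',270,558),('bFL',330,45),('bNL',330,553),('bNR',537,547),('bFR',566,40)]: print(n,a(u,v,72))
for n,u,v,z in [('endFnear',262,80,72),('endFnearR',330,78,72),('endN far',272,536,72),('endNfarR',329,534,72)]: print(n,a(u,v,z))
print('pend base near corner z24',a(270,355,24),a(302,355,24),'far',a(270,284,24),a(302,290,24))
print('loop',a(287,322,47),a(287,322,41))
def b(u,v,z): return atz(C,(u+.5)/3-.5,200+(v+.5)/3-.5,z).round(1)
for n,u,v in [('postFL?',92,240),('postNR',195,280),('prongR tip',190,452),('prongRtipR',236,438),('prongR at post',172,285),('prongL at post',100,280)]: print(n,b(u,v,150))
for n,u,v in [('baseFL',247,80),('FR',468,90),('NR',482,282),('NL',275,272)]: print(n,b(u,v,15),b(u,v,10))
"
```

```text
cFL [632.9  55.2  72. ]
cNL [446.4  68.1  72. ]
cFR [627.4 -22.6  72. ]
cNR [439.6 -10.   72. ]
bFL [627.1 -45.1  72. ]
bNL [439.3 -33.   72. ]
bNR [ 433.3 -111.7   72. ]
bFR [ 620.  -122.7   72. ]
endFnear [618.4 -21.8  72. ]
endFnearR [616.5 -44.5  72. ]
endN far [448.9 -11.5  72. ]
endNfarR [447.4 -33.1  72. ]
pend base near corner z24 [505.2 -19.3  24. ] [503.8 -32.1  24. ] far [534.7 -21.7  24. ] [530.8 -34.1  24. ]
loop [525.4 -25.5  47. ] [523.6 -25.9  41. ]
postFL? [533.1 316.  150. ]
postNR [514.6 286.4 150. ]
prongR tip [446.9 312.1 150. ]
prongRtipR [450.9 293.4 150. ]
prongR at post [513.6 294.9 150. ]
prongL at post [518.2 318.9 150. ]
baseFL [550.7 342.8  15. ] [549.5 346.4  10. ]
FR [535.  244.4  15. ] [533.7 246.9  10. ]
NR [439.1 262.8  15. ] [436.7 265.6  10. ]
NL [455.2 360.9  15. ] [453.  364.7  10. ]
```

```bash
python3 -c "
from h import *
plan([480,290,360],-.18)
"
```

```text
delta_pos [[-2.14, -4.39, -0.33], [-2.19, -4.37, -0.33], [-2.24, -4.34, -0.33], [-2.28, -4.32, -0.33], [-2.33, -4.29, -0.33], [-2.38, -4.27, -0.33]] spin [np.float64(0.011), np.float64(0.011), np.float64(0.011), np.float64(0.011), np.float64(0.011), np.float64(0.011)]
```

Request:
drive_tool:
  delta_pos:
    - [-2.1, -4.4, -0.3]
    - [-2.2, -4.4, -0.3]
    - [-2.2, -4.3, -0.3]
    - [-2.3, -4.3, -0.3]
    - [-2.3, -4.3, -0.3]
    - [-2.4, -4.3, -0.3]
    - [0, 0, 0]
  spin: [0.011, 0.011, 0.011, 0.011, 0.011, 0.011, 0]

```text
t: 3.2
eef_pos: [483.9, 287.0, 358.9]
eef_rot: [3.141, 0.005, -0.201]
force: [0.4, -0.7, -0.1]
opening: 85.3
```

```bash
python3 -c "
from h import *
print(snap('wrist','w2')['eef_pos'])"
```

```text
[483.90158068 287.02012963 358.88335708]
```

View pics/w2.png

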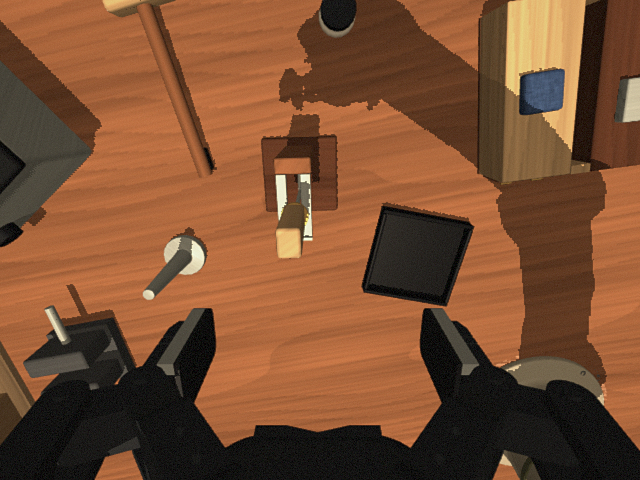

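```bash
python3 -c "
import cv2
im=cv2.imread('pics/w2_raw.png')
cv2.imwrite('pics/w2a.png',cv2.resize(im[125:270,240:360],None,fx=5,fy=4,interpolation=cv2.INTER_CUBIC))"
```

```text
(no output)
```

View pics/w2a.png

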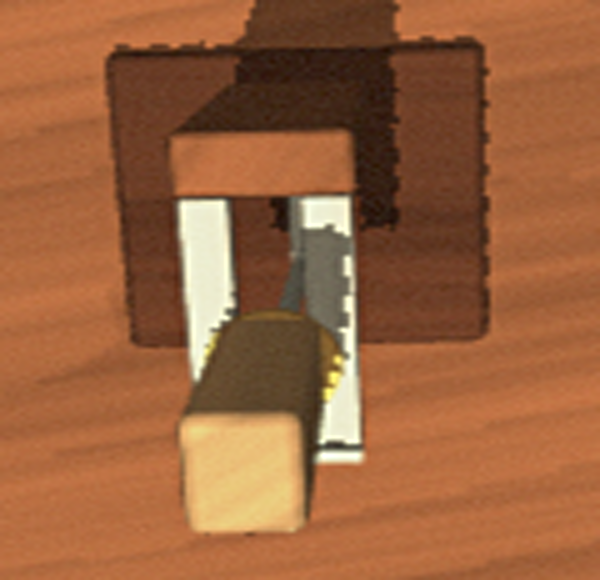

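```bash
python3 -c "
from h import *
C=wcam('w2')
def a(u,v,z): return atz(C,240+(u+.5)/5-.5,125+(v+.5)/4-.5,z).round(1)
print('handle top',a(244,471,234),[a(*p,234) for p in [(182,412),(305,412),(303,530),(188,530)]])
print('L far',a(178,198,150),a(230,198,150),'R far',a(302,196,150),a(356,193,150),'R end top154',a(362,450,150),a(318,447,150))
print('post',a(170,134,150),a(353,130,150),a(353,193,150),a(174,196,150))
print('collar front apex', a(278,312,154))
S=cam('scene');im=cv2.imread('pics/scene0.png')
W=wcam('w1')
# handle top via scene
print(atz(S,200+454/2.2,150+340/2.2,234).round(1))
"
```

```text
handle top [475.8 311.5 234. ] [array([489.5, 318.1, 234. ]), array([485.7, 299.6, 234. ]), array([461.9, 305.1, 234. ]), array([465.5, 323. , 234. ])]
L far [518.4 321.3 150. ] [516.4 311.4 150. ] R far [514.1 297.7 150. ] [512.7 287.3 150. ] R end top154 [448.3 299.6 150. ] [450.9 308.3 150. ]
post [533.4 319.2 150. ] [527.4 284.8 150. ] [512.8 287.9 150. ] [519.  321.9 150. ]
collar front apex [487.9 308.1 154. ]
[477.4 311.9 234. ]
```

```bash
python3 -c "
from h import *
W=wcam('w1')
n=np.array([np.sin(.19),np.cos(.19),0]); h=np.array([475.8,311.5,0]); x=np.array([np.cos(.19),-np.sin(.19),0])
for nm,u,v in [('elbow',347,237),('toe',341,188),('tip',333,190)]:
    d=ray(W,(u+.5)/3-.5,200+(v+.5)/3-.5); P=W['p']+d*(n@(h-W['p']))/(n@d); print(nm,P.round(1),(x@(P-h)).round(1))
plan([475.8,311.5,181],-.19)
"
python3 - <<'E'
import cv2
im=cv2.imread('pics/w1_raw.png')
cv2.imwrite('pics/w1d.png',cv2.resize(im[240:330,60:140],None,fx=7,fy=6,interpolation=cv2.INTER_CUBIC))
E
```

```text
elbow [475.  311.7  28.5] -0.8
toe [499.3 307.   28.7] 23.9
tip [501.  306.7  35. ] 25.6
delta_pos [[-0.36, -0.62, 4.44], [-0.36, -0.62, 4.44], [-0.36, -0.62, 4.44], [-0.35, -0.62, 4.44]] spin [np.float64(-0.003), np.float64(-0.003), np.float64(-0.003), np.float64(-0.003)]
```

View pics/w1d.png

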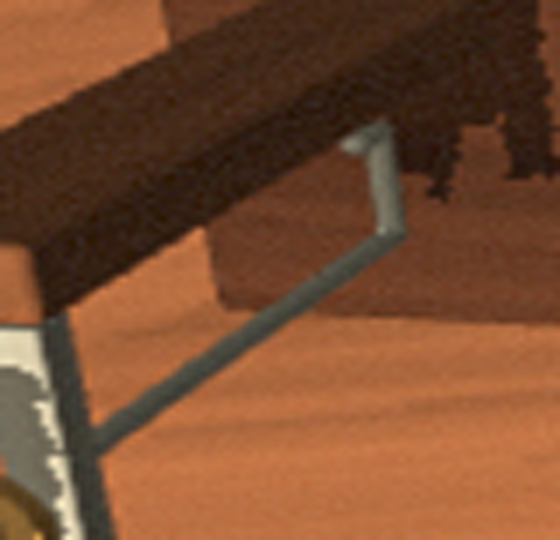

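Request:
drive_tool:
  delta_pos:
    - [-0.5, -0.8, 3.0]
    - [-0.5, -0.9, 3.0]
    - [-0.4, -0.7, 3.0]
    - [0, 0, 3.0]
  spin: [0, 0, 0, 0]

```text
t: 3.75
eef_pos: [482.2, 301.6, 237.6]
eef_rot: [3.139, -0.002, -0.217]
force: [0.2, -0.6, 0.7]
opening: 85.5
```

```bash
python3 -c "
from h import *
snap('wrist','w3'); C=wcam('w3')
x=np.array([np.cos(.19),-np.sin(.19),0]);y=np.array([np.sin(.19),np.cos(.19),0])
h=np.array([475.8,311.5,234])
im=cv2.imread('pics/w3_raw.png')
for a in (-13,13):
  for b in (-10,10):
    cv2.circle(im,tuple(int(t) for t in proj(C,h+a*x+b*y)),2,(255,0,0),-1)
cv2.imwrite('pics/w3m.png',im)
plan([475.8,311.5,181],-.19)
"
```

```text
delta_pos [[-0.75, -1.03, 5.29]] spin [np.float64(-0.028)]
```

View pics/w3m.png

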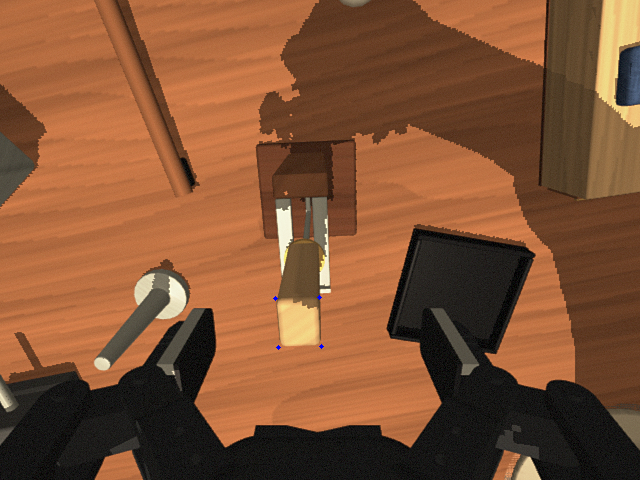

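Request:
drive_tool:
  delta_pos:
    - [-0.75, -1.0, 0.5]
    - [0, 0, 2.4]
    - [0, 0, 2.4]
    - [0, 0, 0]
  spin: [-0.027, 0, 0, 0]

```text
t: 4.3
eef_pos: [478.6, 309.3, 182.2]
eef_rot: [3.136, -0.001, -0.192]
force: [-0.2, -0.3, 0.0]
opening: 85.6
```

```bash
python3 -c "
from h import *
plan([475.8,311.5,181],-.19,n=1)
"
```

```text
delta_pos [[-0.32, -0.16, 0.12]] spin [np.float64(-0.002)]
```

Request:
drive_tool:
  delta_pos:
    - [-0.35, -0.2, 0.1]
    - [0, 0, 0]
    - [0, 0, 0]
    - [0, 0, 0]
    - [0, 0, 0]
  spin: [0, 0, 0, 0, 0]
  grip: -1

```text
t: 4.92
eef_pos: [477.0, 313.0, 185.0]
eef_rot: [3.14, -0.005, -0.192]
force: [0.2, -1.2, -1.9]
opening: 19.8
```

```bash
python3 -c "
from h import *
print(snap('wrist','w4'))
"
```

```text
{'t': 4.925, 'q': array([-0.60702885,  0.47400901, -0.10727667,  1.99985174,  0.08683672,
        0.67033427, -2.53360636]), 'qd': array([-2.15035422e-04, -2.91260633e-03,  7.78437446e-04,  7.01657900e-05,
        1.27732173e-03,  2.06495669e-03,  8.45837208e-04]), 'tau': array([-2.12392327e-02, -6.27167630e+01, -1.35172829e-01, -2.02480853e+01,
        2.41934817e-02, -7.28504296e-03,  3.17153726e-04]), 'eef_pos': array([477.00214338, 313.0000428 , 185.02878695]), 'eef_rot': array([ 3.13968078, -0.00489251, -0.19221962]), 'force': array([ 0.16418784, -1.18982972, -1.94809441]), 'wrist_torque': array([ 0.05221272, -0.00044403, -0.01732932]), 'opening': 19.7875876853408}
```

View pics/w4.png

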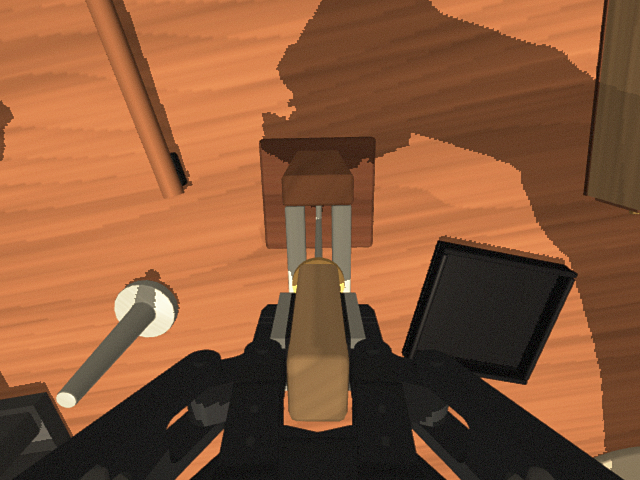

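Request:
drive_tool:
  delta_pos:
    - [0, 0, -0.7]
    - [0, 0, -0.8]
    - [0, 0, 0]
  spin: [0, 0, 0]

```text
t: 5.35
eef_pos: [476.9, 313.0, 201.1]
eef_rot: [3.139, -0.005, -0.192]
force: [0.1, -0.9, -0.5]
opening: 19.4
```

```bash
python3 -c "
from h import *
print(snap('wrist','w5')['force'])
snap('scene','s5',(340,260,460,400),5)
"
```

```text
[ 0.05132914 -0.91165645 -0.52295807]
```

View pics/w5.png

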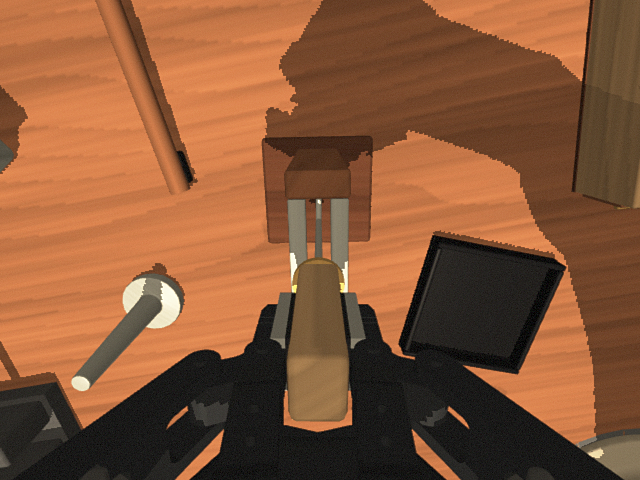

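View pics/s5.png

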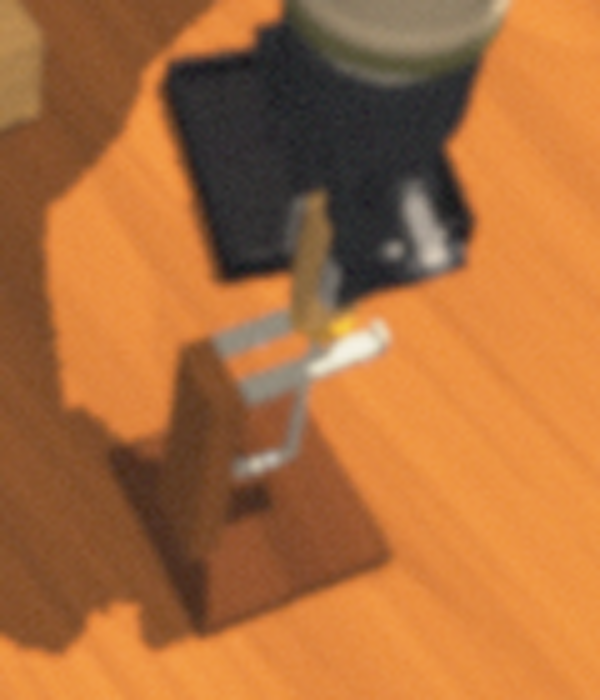

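```bash
python3 -c "
from h import *
import scipy.optimize as so
for nm in ('w4','w5'):
  C=wcam(nm);v=np.load(f'pics/{nm}.npy');R=Ro.from_euler('xyz',v[3:]).as_matrix();p=v[:3]
  for dx in (-2,0,2):
   for off in (28,32,36):  # TCP z - collar underside
    c=p+R@np.array([dx,0,off])
    q=lambda x,y,z: proj(C,c+R@np.array([x,y,-z])).round(0)
    print(nm,dx,off,'apex top',q(14,0,4),'handle top near',q(-13,-10,84),q(-13,10,84),'far top',q(13,-10,84),'foot tip',q(26,0,-112),'toe', q(28.5,0,-121.4))
im=cv2.imread('pics/w5_raw.png');cv2.imwrite('pics/w5a.png',cv2.resize(im[190:430,260:380],None,fx=5,fy=2.5,interpolation=cv2.INTER_CUBIC))
"
```

```text
w4 -2 28 apex top [317. 265.] handle top near [284. 447.] [349. 447.] far top [281. 378.] foot tip [317. 193.] toe [317. 187.]
w4 -2 32 apex top [317. 262.] handle top near [285. 436.] [348. 436.] far top [283. 369.] foot tip [317. 192.] toe [317. 186.]
w4 -2 36 apex top [317. 259.] handle top near [286. 426.] [347. 426.] far top [284. 360.] foot tip [317. 191.] toe [317. 186.]
w4 0 28 apex top [317. 261.] handle top near [284. 442.] [349. 442.] far top [281. 372.] foot tip [317. 190.] toe [317. 185.]
w4 0 32 apex top [317. 258.] handle top near [285. 431.] [348. 431.] far top [282. 363.] foot tip [317. 189.] toe [317. 184.]
w4 0 36 apex top [317. 255.] handle top near [286. 421.] [347. 421.] far top [284. 355.] foot tip [317. 188.] toe [317. 183.]
w4 2 28 apex top [317. 257.] handle top near [284. 437.] [349. 437.] far top [281. 366.] foot tip [317. 188.] toe [317. 183.]
w4 2 32 apex top [317. 254.] handle top near [285. 426.] [348. 427.] far top [282. 357.] foot tip [317. 187.] toe [317. 182.]
w4 2 36 apex top [317. 251.] handle top near [286. 416.] [347. 416.] far top [283. 349.] 
[... 473 characters left out ...]
] [349. 442.] far top [281. 372.] foot tip [317. 190.] toe [317. 185.]
w5 0 32 apex top [317. 258.] handle top near [285. 431.] [348. 431.] far top [282. 363.] foot tip [317. 189.] toe [317. 184.]
w5 0 36 apex top [317. 255.] handle top near [286. 421.] [347. 421.] far top [284. 355.] foot tip [317. 188.] toe [317. 183.]
w5 2 28 apex top [317. 257.] handle top near [284. 437.] [349. 437.] far top [281. 366.] foot tip [317. 188.] toe [317. 183.]
w5 2 32 apex top [317. 254.] handle top near [285. 426.] [348. 427.] far top [282. 357.] foot tip [317. 187.] toe [317. 182.]
w5 2 36 apex top [317. 251.] handle top near [286. 416.] [347. 416.] far top [283. 349.] foot tip [317. 186.] toe [317. 181.]
```

View pics/w5a.png

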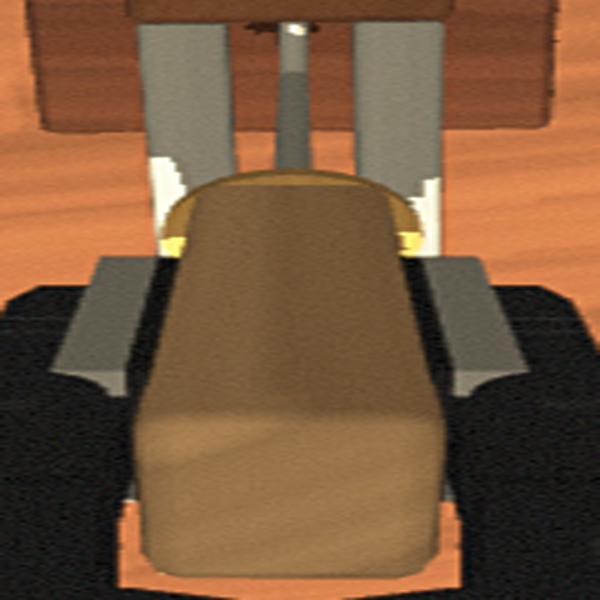

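Request:
drive_tool:
  delta_pos:
    - [-2.5, 0, 0]
    - [-2.5, 0, 0]
    - [-2.5, 0, 0]
    - [0, 0, -3.5]
    - [0, 0, -3.5]
    - [0, 0, -3.0]
    - [0, 0, 0]
  spin: [0, 0, 0, 0, 0, 0, 0]

```text
t: 6.32
eef_pos: [399.5, 327.4, 301.2]
eef_rot: [3.136, -0.002, -0.192]
force: [-0.4, 0.2, -1.5]
opening: 19.6
```

```bash
python3 -c "
from h import *
plan([464.6,-21.1,300],-.067,vmax=4.5)
"
```

```text
delta_pos [[1.63, 4.12, 0.02], [1.56, 4.15, 0.02], [1.5, 4.17, 0.02], [1.43, 4.19, 0.02], [1.37, 4.22, 0.02], [1.3, 4.24, 0.02], [1.24, 4.26, 0.02], [1.17, 4.27, 0.02]] spin [np.float64(-0.016), np.float64(-0.016), np.float64(-0.016), np.float64(-0.016), np.float64(-0.016), np.float64(-0.016), np.float64(-0.016), np.float64(-0.016)]
```

Request:
drive_tool:
  delta_pos:
    - [1.6, 4.1, 0]
    - [1.6, 4.1, 0]
    - [1.5, 4.2, 0]
    - [1.4, 4.2, 0]
    - [1.4, 4.2, 0]
    - [1.3, 4.2, 0]
    - [1.2, 4.2, 0]
    - [1.1, 3.9, 0]
    - [0, 0, 0]
  spin: [-0.016, -0.016, -0.016, -0.016, -0.016, -0.016, -0.016, -0.016, 0]

```text
t: 7.45
eef_pos: [463.3, -26.9, 294.2]
eef_rot: [3.131, 0.009, -0.058]
force: [-0.8, 0.9, -1.1]
opening: 19.3
```

```bash
python3 -c "
from h import *
plan([464.6,-21.1,275],-.067,n=1)
snap('wrist','w6')
"
```

```text
delta_pos [[0.09, -0.59, 1.92]] spin [np.float64(0.009)]
```

View pics/w6.png

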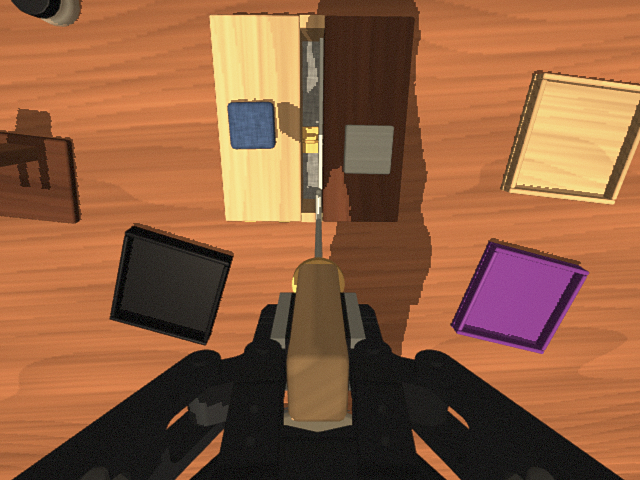

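```bash
python3 -c "
from h import *
im=cv2.imread('pics/w6_raw.png');cv2.imwrite('pics/w6a.png',cv2.resize(im[10:270,200:420],None,fx=3.6,fy=2.3,interpolation=cv2.INTER_CUBIC))
cv2.imwrite('pics/w6b.png',cv2.resize(im[170:270,290:350],None,fx=8,fy=6,interpolation=cv2.INTER_CUBIC))
"
```

```text
(no output)
```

View pics/w6a.png

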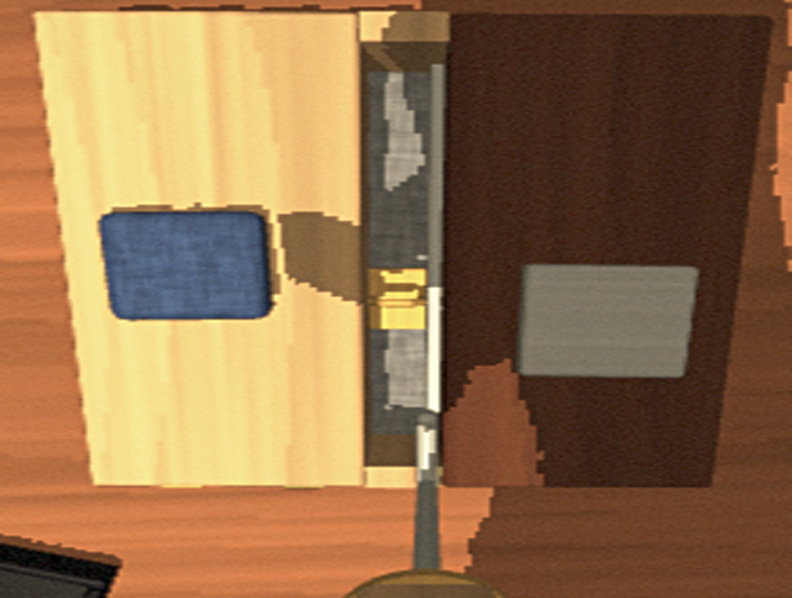

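View pics/w6b.png

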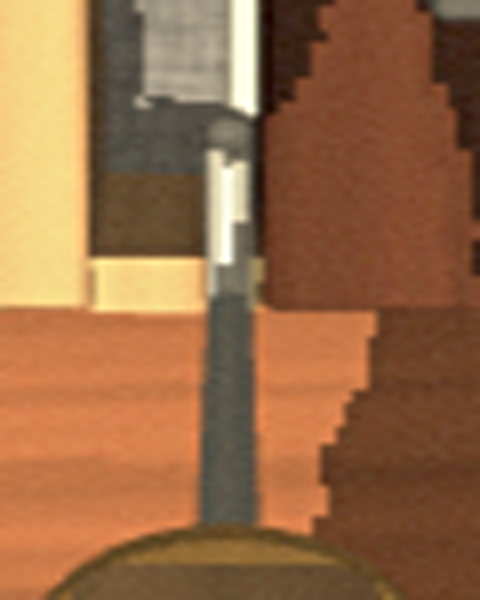

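```bash
python3 -c "
from h import *
C=wcam('w6');v=np.load('pics/w6.npy');R=Ro.from_euler('xyz',v[3:]).as_matrix();p=v[:3]
for dx in (-2.5,-1.3,0):
  for L in (152,157,162):
    q=lambda x,z: proj(C,p+R@np.array([dx+x,0.3,z])).round(1)
    print(dx,L,'tipend',q(28.5,L-8.5),'elbow',q(2.5,L-2.5),'rod sides@-40',)
def a(u,v,z): return atz(C,200+(u+.5)/3.6-.5,10+(v+.5)/2.3-.5,z).round(1)
for n,u,vv in [('cFL',35,13),('cNL',94,485),('cFR',358,12),('cNR',364,484),('bFL',448,12),('bNL',441,486),('bNR',711,486),('bFR',773,15),('eF',360,41),('eFr',447,41),('eN',366,467),('eNr',441,467)]: print(n,a(u,vv,72))
print('pend',a(370,268,24),a(370,328,24),a(427,328,24))
print('loop bright',a(400,290,40),a(400,302,40), a(400,302,24))
print('hook tip world', (p+R@np.array([-1.3+26,0.3,148])).round(1),(p+R@np.array([-1.3,0.3,157])).round(1))
"
python3 - <<'E'
import cv2
im=cv2.imread('pics/w6_raw.png')
cv2.imwrite('pics/w6c.png',cv2.resize(im[115:165,290:340],None,fx=12,fy=12,interpolation=cv2.INTER_CUBIC))
E
```

```text
-2.5 152 tipend [317.7 189.5] elbow [317.7 218.9] rod sides@-40
-2.5 157 tipend [317.7 188.3] elbow [317.7 217.3] rod sides@-40
-2.5 162 tipend [317.7 187.1] elbow [317.7 215.7] rod sides@-40
-1.3 152 tipend [317.7 188. ] elbow [317.7 217.5] rod sides@-40
-1.3 157 tipend [317.7 186.8] elbow [317.7 215.9] rod sides@-40
-1.3 162 tipend [317.7 185.6] elbow [317.7 214.3] rod sides@-40
0 152 tipend [317.7 186.3] elbow [317.7 216. ] rod sides@-40
0 157 tipend [317.7 185.2] elbow [317.7 214.4] rod sides@-40
0 162 tipend [317.7 184.1] elbow [317.7 212.9] rod sides@-40
cFL [630.8  55.6  72. ]
cNL [444.5  67.7  72. ]
cFR [626.8 -22.6  72. ]
cNR [440.2 -10.4  72. ]
bFL [625.6 -44.5  72. ]
bNL [437.9 -32.7  72. ]
bNR [ 433.2 -111.3   72. ]
bFR [ 620.2 -123.5   72. ]
eF [617.1 -22.4  72. ]
eFr [615.9 -43.7  72. ]
eN [448.2 -11.6  72. ]
eNr [446.9 -33.2  72. ]
pend [532.1 -17.3  24. ] [504.4 -15.4  24. ] [503.4 -32.9  24. ]
loop bright [522.5 -25.9  40. ] [517.2 -25.6  40. ] [516.  -25.4  24. ]
hook tip world [486.5 -30.1 146. ] [460.5 -28.7 137.2]
```

View pics/w6c.png

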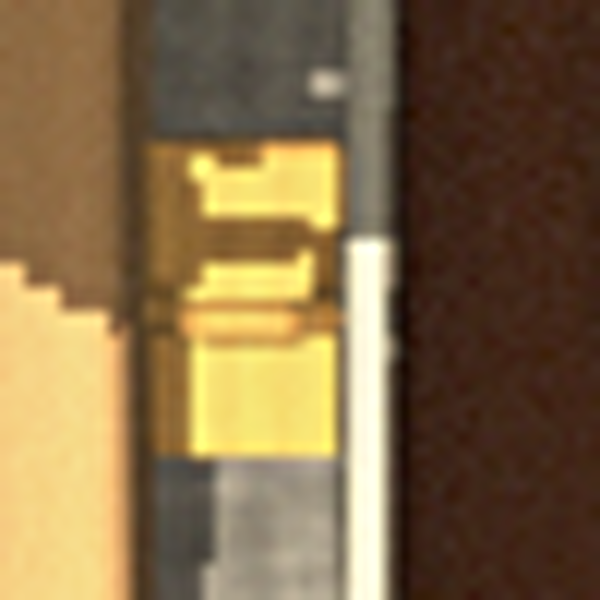

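```bash
cat >> h.py <<'E'
G=np.array([532.5,-27.7,10.]);GY=-.066
HK=[-2.3,1.0,157.]   # elbow (rod axis x foot axis) in tool frame
Rg=Ro.from_euler('z',GY).as_matrix()
def foot(L=None):
    s=bot.get_state();R=Ro.from_euler('xyz',s['eef_rot']).as_matrix()
    h=np.array(HK); 
    if L: h[2]=L
    P=s['eef_pos']+R@h; tip=P+R@np.array([26,0,0])
    return s,R,Rg.T@(P-G),Rg.T@(tip-G)
def go(g,n=1,L=None):
    s,R,e,t=foot(L)
    print('t',s['t'],'elbow',e.round(1),'toe',t.round(1),'force',(s['force']).round(1),'tq',s['wrist_torque'].round(2),'rot',s['eef_rot'].round(4))
    d=R.T@Rg@(np.array(g)-e)/10/n
    print('row',d.round(2),'x',n,'spin',round(-(GY-s['eef_rot'][2]),3))
E
python3 -c "
from h import *
C=wcam('w6');print('loop top',Rg.T@(atz(C,290+240/12,115+320/12,47.7)-G), Rg.T@(atz(C,290+240/12,115+320/12,46)-G))
C=wcam('w1')
go([-70,2,80])
"
```

```text
loop top [-15.44785696   1.81100892  37.7       ] [-15.57925385   1.82734431  36.        ]
t 7.5 elbow [-73.2  -4.7 127.1] toe [-47.2  -4.5 126.9] force [-0.4  0.7 -0.6] tq [ 0.04  0.01 -0.03] rot [ 3.1318  0.0095 -0.0559]
row [ 0.38 -0.72  4.7 ] x 1 spin 0.01
```

Request:
drive_tool:
  delta_pos:
    - [0.4, -0.7, 1.5]
    - [0, 0, 1.6]
    - [0, 0, 1.6]
    - [0, 0, 0]
  spin: [0.01, 0, 0, 0]

```text
t: 8.0
eef_pos: [466.0, -12.6, 241.5]
eef_rot: [3.133, 0.013, -0.06]
force: [-0.4, 0.5, -1.3]
opening: 19.6
```

```bash
python3 -c "
from h import *
go([-70,2,15])
snap('wrist','w7',(260,0,380,270),3)
"
```

```text
t 8.0 elbow [-71.7   8.3  74.5] toe [-45.7   8.4  74.2] force [-0.4  0.5 -1.3] tq [-0.01 -0.04  0.02] rot [ 3.1328  0.0132 -0.0604]
row [0.25 0.58 5.96] x 1 spin 0.006
```

View pics/w7.png

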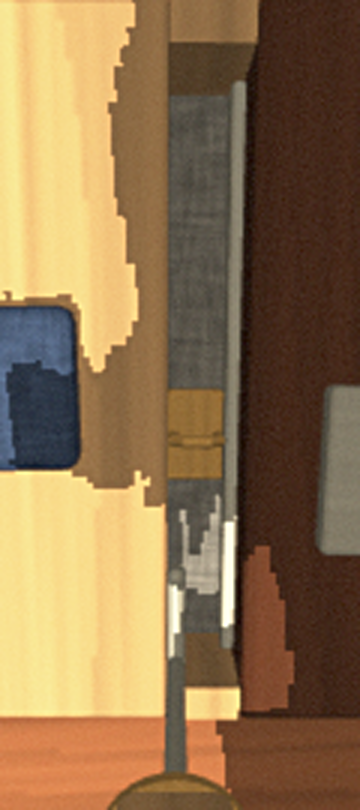

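Request:
drive_tool:
  delta_pos:
    - [0.2, 0.5, -0.3]
    - [0, 0, 0]
    - [0, 0, 0]
  spin: [0.006, 0, 0]

```text
t: 8.43
eef_pos: [468.9, -17.1, 246.2]
eef_rot: [3.133, 0.01, -0.066]
force: [-0.4, -0.0, -1.6]
opening: 19.7
```

```bash
python3 -c "
from h import *
go([-70,2,15])
"
```

```text
t 8.425 elbow [-68.1   4.1  79.3] toe [-42.1   4.1  79. ] force [-0.4 -0.  -1.6] tq [ 0.02  0.01 -0.01] rot [ 3.1333  0.0104 -0.0657]
row [-0.13  0.16  6.43] x 1 spin 0.0
```

Request:
drive_tool:
  delta_pos:
    - [-0.1, 0.2, 0]
    - [0, 0, 1.0]
    - [0, 0, 1.0]
    - [0, 0, 1.0]
    - [0, 0, 0]
  spin: [0, 0, 0, 0, 0]

```text
t: 9.05
eef_pos: [467.2, -19.5, 214.0]
eef_rot: [3.133, 0.01, -0.066]
force: [0.4, 0.1, -1.6]
opening: 19.1
```

```bash
python3 -c "
from h import *
go([-70,2,12])
"
```

```text
t 9.05 elbow [-69.7   1.6  47. ] toe [-43.7   1.5  46.8] force [ 0.4  0.1 -1.6] tq [-0.04  0.02  0.03] rot [ 3.1334  0.0104 -0.0662]
row [ 0.   -0.07  3.5 ] x 1 spin -0.0
```

Inside the gap, well centred. Continue down.

Request:
drive_tool:
  delta_pos:
    - [0, -0.05, 1.0]
    - [0, 0, 1.0]
    - [0, 0, 0.7]
    - [0, 0, 0]
    - [0, 0, 0]
  spin: [0, 0, 0, 0, 0]

```text
t: 9.68
eef_pos: [467.0, -19.1, 184.9]
eef_rot: [3.133, 0.011, -0.066]
force: [-0.0, -0.8, -0.6]
opening: 19.5
```

```bash
python3 -c "
from h import *
go([-70,2,2.5])
snap('wrist','w8',(260,0,380,270),3)
"
```

```text
t 9.675 elbow [-69.9   1.9  17.9] toe [-43.9   1.9  17.6] force [-0.  -0.8 -0.6] tq [ 0.01 -0.   -0.01] rot [ 3.1333  0.0108 -0.0661]
row [ 0.01 -0.02  1.54] x 1 spin -0.0
```

View pics/w8.png

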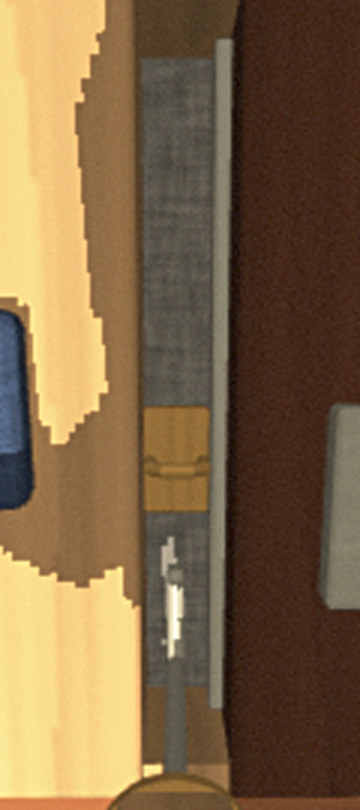

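Request:
drive_tool:
  delta_pos:
    - [0, 0, 0.3]
    - [0, 0, 0.3]
    - [0, 0, 0.2]
    - [0, 0, 0]
  spin: [0, 0, 0, 0]

```text
t: 10.22
eef_pos: [467.2, -19.2, 176.9]
eef_rot: [3.134, 0.01, -0.066]
force: [0.2, -0.2, -2.1]
opening: 19.2
```

```bash
python3 -c "
from h import *
go([-70,2,2.5])
"
```

```text
t 10.225 elbow [-69.5   2.    9.9] toe [-43.5   1.9   9.6] force [ 0.2 -0.2 -2.1] tq [-0.01 -0.03  0.02] rot [ 3.1336  0.0096 -0.0661]
row [-0.04 -0.01  0.74] x 1 spin -0.0
```

Request:
drive_tool:
  delta_pos:
    - [0, 0, 0.2]
    - [0, 0, 0.1]
    - [0, 0, 0]
  spin: [0, 0, 0]

```text
t: 10.6
eef_pos: [467.2, -19.2, 173.7]
eef_rot: [3.134, 0.009, -0.066]
force: [0.7, -0.0, -0.7]
opening: 19.3
```

Request:
drive_tool:
  delta_pos:
    - [0, 0, 0.15]
    - [0, 0, 0]
  spin: [0, 0]

```text
t: 10.85
eef_pos: [467.3, -19.2, 172.1]
eef_rot: [3.134, 0.009, -0.066]
force: [0.0, -0.3, -1.6]
opening: 19.4
```

Request:
drive_tool:
  delta_pos:
    - [0, 0, 0.15]
    - [0, 0, 0]
  spin: [0, 0]

```text
t: 11.1
eef_pos: [467.3, -19.2, 170.6]
eef_rot: [3.134, 0.009, -0.066]
force: [0.8, -0.3, -1.8]
opening: 19.8
```

Request:
drive_tool:
  delta_pos:
    - [0, 0, 0.15]
    - [0, 0, 0]
  spin: [0, 0]

```text
t: 11.35
eef_pos: [467.3, -19.2, 169.0]
eef_rot: [3.134, 0.009, -0.066]
force: [0.1, -0.5, -0.4]
opening: 19.5
```

Request:
drive_tool:
  delta_pos:
    - [0, 0, 0.1]
    - [0, 0, 0]
  spin: [0, 0]

```text
t: 11.6
eef_pos: [467.4, -19.2, 168.1]
eef_rot: [3.134, 0.009, -0.066]
force: [-0.5, -1.2, 2.1]
opening: 19.6
```

Request:
drive_tool:
  delta_pos:
    - [0, 0, -0.8]
    - [0, 0, -0.8]
    - [0, 0, 0]
    - [0, 0, 0]
  spin: [0, 0, 0, 0]

```text
t: 12.1
eef_pos: [467.6, -19.1, 185.5]
eef_rot: [3.134, 0.008, -0.066]
force: [-0.4, 0.1, -1.6]
opening: 19.2
```

```bash
sed -i 's/^HK=.*/HK=[-2.3,1.0,156.75]/' h.py; python3 -c "
from h import *
go([-60,1.9,20])
"
```

```text
t 12.1 elbow [-68.9   2.1  18.8] toe [-42.9   2.   18.6] force [-0.4  0.1 -1.6] tq [ 0.04 -0.01 -0.04] rot [ 3.1337  0.0084 -0.0662]
row [ 0.89  0.02 -0.13] x 1 spin -0.0
```

Request:
drive_tool:
  delta_pos:
    - [0.5, 0, -0.1]
    - [0.7, 0, 0]
    - [0.6, 0, 0]
    - [0, 0, 0]
    - [0, 0, 0]
  spin: [0, 0, 0, 0, 0]

```text
t: 12.72
eef_pos: [487.1, -20.4, 185.9]
eef_rot: [3.134, 0.009, -0.066]
force: [-0.3, 0.3, -0.9]
opening: 19.2
```

```bash
python3 -c "
from h import *
go([-27.5,1.9,20])
snap('wrist','w9',(260,0,380,270),3)
"
```

```text
t 12.725 elbow [-49.6   2.   19.2] toe [-23.6   2.   18.9] force [-0.3  0.3 -0.9] tq [ 0.04 -0.02  0.02] rot [ 3.1336  0.0091 -0.0662]
row [ 2.2   0.01 -0.1 ] x 1 spin -0.0
```

View pics/w9.png

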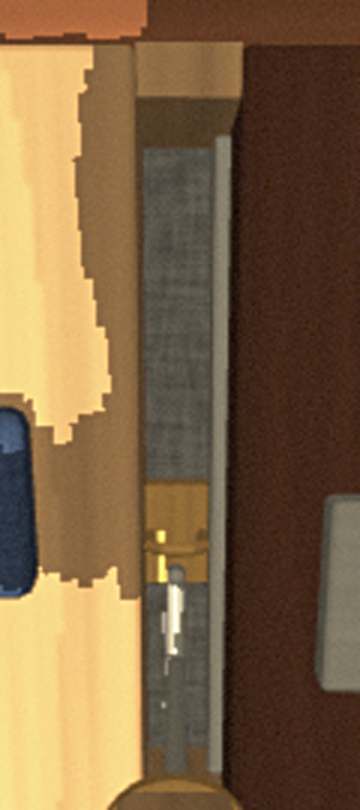

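Request:
drive_tool:
  delta_pos:
    - [0.4, 0, -0.1]
    - [0.5, 0, 0]
    - [0.5, 0, 0]
    - [0, 0, 0]
  spin: [0, 0, 0, 0]

```text
t: 13.28
eef_pos: [502.1, -21.3, 187.0]
eef_rot: [3.134, 0.009, -0.066]
force: [-0.9, -0.4, -0.6]
opening: 19.3
```

```bash
python3 -c "
from h import *
go([-27.5,1.9,20])
snap('wrist','w10',(260,0,380,270),3)
"
```

```text
t 13.275 elbow [-34.4   2.1  20.2] toe [-8.4  2.1 20. ] force [-0.9 -0.4 -0.6] tq [-0.01 -0.01  0.04] rot [ 3.1336  0.0087 -0.066 ]
row [0.69 0.02 0.02] x 1 spin -0.0
```

View pics/w10.png

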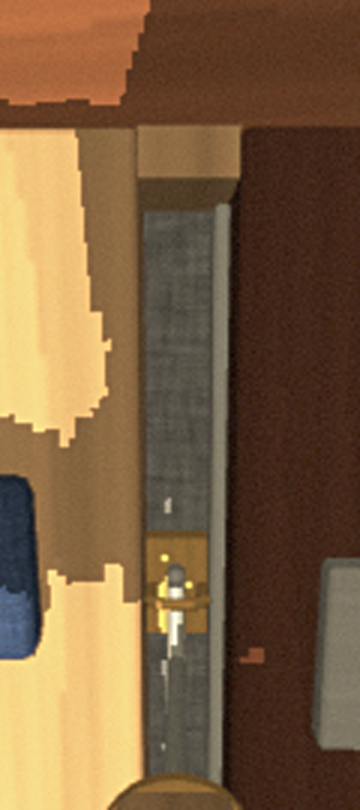

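Request:
drive_tool:
  delta_pos:
    - [0.4, 0, 0]
    - [0.3, 0, 0]
    - [0, 0, 0]
    - [0, 0, -0.4]
    - [0, 0, -0.3]
    - [0, 0, 0]
  spin: [0, 0, 0, 0, 0, 0]

```text
t: 14.08
eef_pos: [508.9, -21.8, 194.4]
eef_rot: [3.134, 0.009, -0.066]
force: [0.4, 0.2, -1.2]
opening: 19.4
```

```bash
python3 -c "
from h import *
go([-27.5,1.9,32])
"
```

```text
t 14.075 elbow [-27.7   2.1  27.7] toe [-1.7  2.1 27.4] force [ 0.4  0.2 -1.2] tq [ 0.08 -0.03  0.01] rot [ 3.1336  0.0094 -0.0661]
row [ 0.01  0.02 -0.43] x 1 spin -0.0
```

Request:
drive_tool:
  delta_pos:
    - [0, 0, -0.3]
    - [0, 0, -0.3]
    - [0, 0, -0.3]
    - [0, 0, 0]
  spin: [0, 0, 0, 0]

```text
t: 14.58
eef_pos: [508.2, -21.7, 203.5]
eef_rot: [3.133, 0.011, -0.066]
force: [0.6, -0.4, -2.9]
opening: 19.6
```

Request:
drive_tool:
  delta_pos:
    - [0, 0, -0.3]
    - [0, 0, -0.3]
    - [0, 0, -0.3]
    - [0, 0, 0]
  spin: [0, 0, 0, 0]

```text
t: 15.08
eef_pos: [507.9, -21.7, 212.8]
eef_rot: [3.133, 0.012, -0.066]
force: [-0.4, 0.2, -3.8]
opening: 19.2
```

```bash
python3 -c "
from h import *
go([-27.5,1.9,32])
snap('wrist','w11',(260,0,380,270),3)
"
```

```text
t 15.075 elbow [-29.1   2.1  46.1] toe [-3.1  2.1 45.8] force [-0.4  0.2 -3.8] tq [0.05 0.08 0.01] rot [ 3.1333  0.012  -0.0661]
row [0.18 0.01 1.41] x 1 spin -0.0
```

View pics/w11.png

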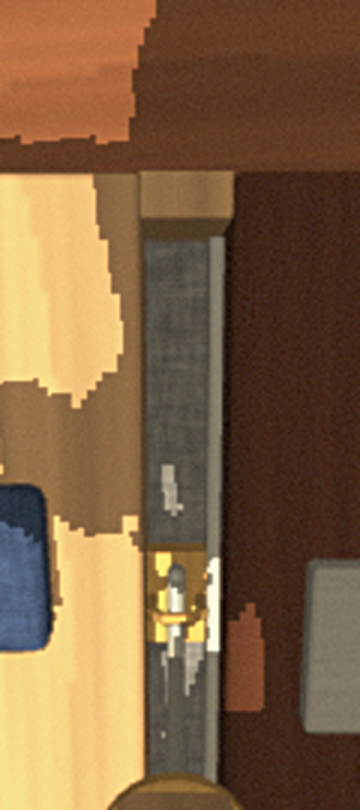

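Request:
drive_tool:
  delta_pos:
    - [0, 0, -0.3]
    - [0, 0, -0.3]
    - [0, 0, -0.3]
    - [0, 0, -0.3]
    - [0, 0, -0.4]
    - [0, 0, -0.4]
    - [0, 0, -0.4]
    - [0, 0, 0]
  spin: [0, 0, 0, 0, 0, 0, 0, 0]

```text
t: 16.12
eef_pos: [509.1, -21.5, 239.4]
eef_rot: [3.134, 0.01, -0.066]
force: [-0.1, 0.8, -2.6]
opening: 19.5
```

```bash
python3 -c "
from h import *
go([-28,1.9,110])
snap('wrist','w12',(260,0,380,270),3)
"
```

```text
t 16.125 elbow [-27.6   2.4  72.7] toe [-1.6  2.4 72.4] force [-0.1  0.8 -2.6] tq [ 0.04 -0.01 -0.01] rot [ 3.1336  0.0096 -0.0661]
row [-0.08  0.08 -3.73] x 1 spin -0.0
```

View pics/w12.png

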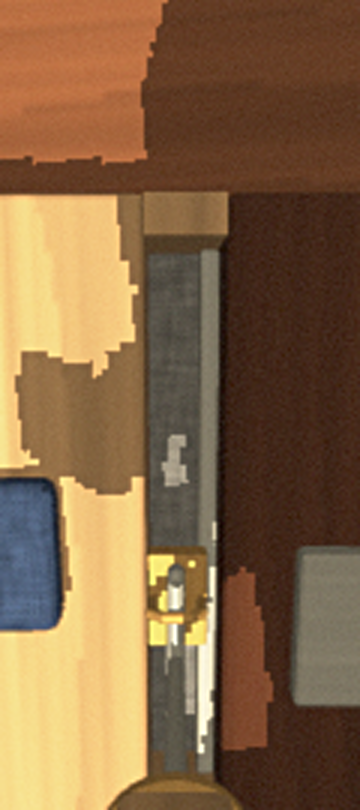

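Request:
drive_tool:
  delta_pos:
    - [0, 0.1, -0.4]
    - [0, 0.1, -0.5]
    - [0, 0, -0.5]
    - [0, 0, -0.6]
    - [0, 0, -0.6]
    - [0, 0, -0.7]
    - [0, 0, -0.7]
    - [0, 0, -0.7]
    - [0, 0, -0.3]
    - [0, 0, 0]
    - [0, 0, 0]
    - [0, 0, 0]
  spin: [0, 0, 0, 0, 0, 0, 0, 0, 0, 0, 0, 0]

```text
t: 17.68
eef_pos: [509.1, -23.2, 292.6]
eef_rot: [3.134, 0.01, -0.066]
force: [-0.5, -1.0, -1.7]
opening: 19.7
```

```bash
python3 -c "
from h import *
go([-28,1.9,140])
snap('wrist','w13',(240,60,400,300),3)
snap('scene','s13',(220,200,380,320),5)
"
```

```text
t 17.675 elbow [-27.5   0.7 125.9] toe [ -1.5   0.7 125.7] force [-0.5 -1.  -1.7] tq [ 0.09 -0.01 -0.02] rot [ 3.1335  0.0103 -0.0661]
row [-0.06 -0.11 -1.41] x 1 spin -0.0
```

View pics/w13.png

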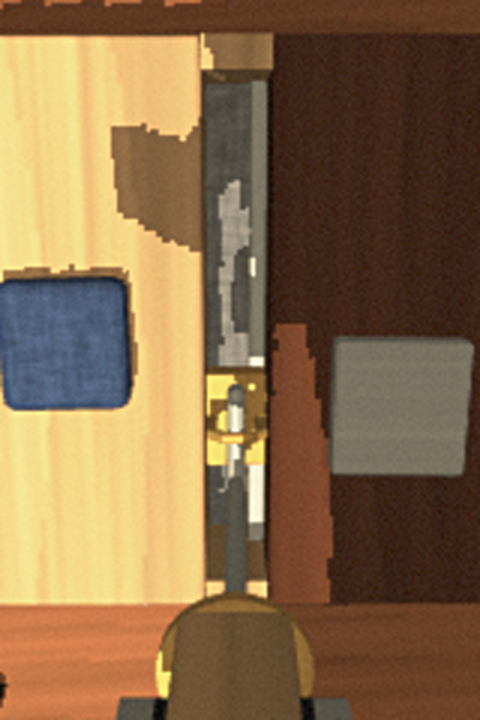

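View pics/s13.png

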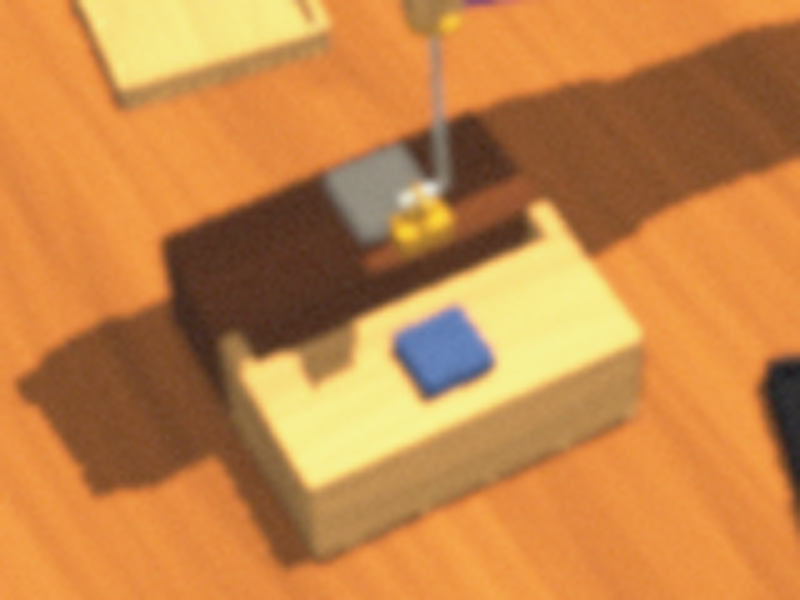

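```bash
python3 -c "
from h import *
plan([501,-328,300],-.066,n=14)
"
```

```text
delta_pos [[0.09, 2.18, -0.05], [0.09, 2.18, -0.05], [0.09, 2.18, -0.05], [0.09, 2.18, -0.05], [0.09, 2.18, -0.05], [0.09, 2.18, -0.05], [0.09, 2.18, -0.05], [0.09, 2.18, -0.05], [0.09, 2.18, -0.05], [0.09, 2.18, -0.05], [0.09, 2.18, -0.05], [0.09, 2.18, -0.05], [0.09, 2.18, -0.05], [0.09, 2.18, -0.05]] spin [np.float64(-0.0), np.float64(-0.0), np.float64(-0.0), np.float64(-0.0), np.float64(-0.0), np.float64(-0.0), np.float64(-0.0), np.float64(-0.0), np.float64(-0.0), np.float64(-0.0), np.float64(-0.0), np.float64(-0.0), np.float64(-0.0), np.float64(-0.0)]
```

Request:
drive_tool:
  delta_pos:
    - [0, 0.3, -0.2]
    - [0.1, 0.7, -0.2]
    - [0.1, 1.2, -0.2]
    - [0.1, 1.7, 0]
    - [0.1, 2.2, 0]
    - [0.1, 2.5, 0]
    - [0.1, 2.5, 0]
    - [0.1, 2.5, 0]
    - [0.1, 2.5, 0]
    - [0.1, 2.5, 0]
    - [0.1, 2.5, 0]
    - [0.1, 2.5, 0]
    - [0.1, 2.2, 0]
    - [0.1, 1.7, 0]
    - [0.1, 1.2, 0]
    - [0, 0.7, 0]
    - [0, 0.3, 0]
    - [0, 0, 0]
    - [0, 0, 0]
  spin: [0, 0, 0, 0, 0, 0, 0, 0, 0, 0, 0, 0, 0, 0, 0, 0, 0, 0, 0]

```text
t: 20.15
eef_pos: [499.8, -340.9, 303.3]
eef_rot: [3.132, 0.01, -0.071]
force: [0.8, 0.2, -1.5]
opening: 19.3
```

```bash
python3 -c "
from h import *
s=snap('wrist','w14'); print(s['eef_pos'],s['eef_rot'],s['force'])
"
```

```text
[ 499.79575427 -340.86590008  303.28520989] [ 3.13171907  0.00951071 -0.07122699] [ 0.84935284  0.20040197 -1.50304207]
```

View pics/w14.png

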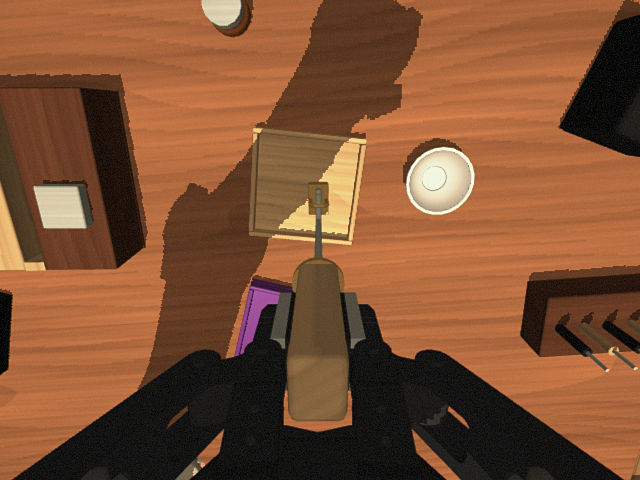

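```bash
python3 -c "
from h import *
C=wcam('w14')
P=np.array([atz(C,u,v,22) for u,v in [(255,128),(367,142),(352,244),(248,236)]]);print(P.round(1),P.mean(0))
s,R,e,t=foot(); E=Rg@e+G; T=Rg@t+G; print('elbow',E.round(1),'toe',T.round(1),'mid',((E+T)/2).round(1))
print(Ro.from_matrix(R).as_euler('xyz'))
"
```

```text
[[ 570.1 -278.7   22. ]
 [ 545.9 -403.3   22. ]
 [ 423.8 -381.4   22. ]
 [ 443.9 -253.8   22. ]] [ 495.94017649 -329.28265699   22.        ]
elbow [ 495.8 -343.1  146.6] toe [ 521.8 -345.   146.3] mid [ 508.8 -344.1  146.5]
[ 3.13168587  0.00949408 -0.07118639]
```

Request:
drive_tool:
  delta_pos:
    - [0, -0.5, 0.5]
    - [0, -0.6, 1.0]
    - [0, -0.1, 1.5]
    - [0, 0, 1.8]
    - [0, 0, 1.8]
    - [0, 0, 1.5]
    - [0, 0, 0.9]
    - [0, 0, 0.4]
    - [0, 0, 0]
    - [0, 0, 0]
  spin: [0, 0, 0, 0, 0, 0, 0, 0, 0, 0]

```text
t: 21.45
eef_pos: [499.7, -327.0, 201.9]
eef_rot: [3.133, 0.011, -0.069]
force: [0.4, -0.3, -2.2]
opening: 19.0
```

```bash
python3 -c "
from h import *
s,R,e,t=foot(); E=Rg@e+G; T=Rg@t+G; print('elbow',E.round(1),'toe',T.round(1),s['force'])
snap('wrist','w15',(230,80,400,290),3.5 and 3)
"
```

```text
elbow [ 495.5 -329.1   45.2] toe [ 521.4 -330.9   44.9] [ 0.35033163 -0.2739393  -2.16960102]
```

View pics/w15.png

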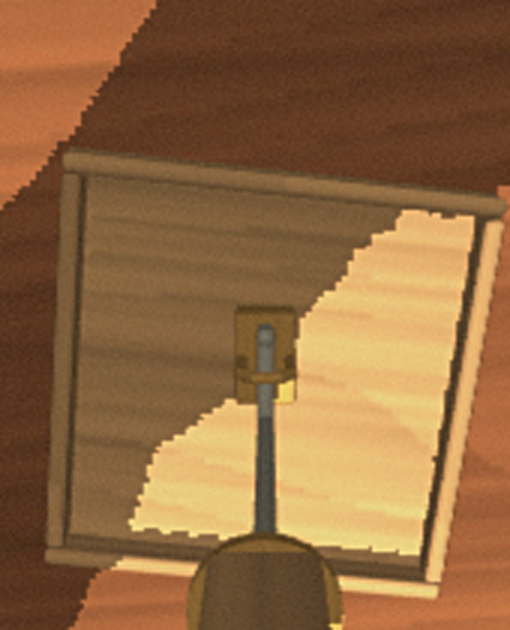

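Request:
drive_tool:
  delta_pos:
    - [0, 0, 0.3]
    - [0, 0, 0.3]
    - [0, 0, 0.2]
    - [0, 0, 0.2]
    - [0, 0, 0.2]
    - [0, 0, 0]
  spin: [0, 0, 0, 0, 0, 0]

```text
t: 22.25
eef_pos: [500.0, -327.3, 190.0]
eef_rot: [3.132, 0.009, -0.069]
force: [-0.3, 0.2, -1.2]
opening: 19.5
```

```bash
python3 -c "
from h import *
s,R,e,t=foot(); E=Rg@e+G; T=Rg@t+G; print('elbow',E.round(1),'toe',T.round(1),s['force'])
snap('wrist','w16',(270,150,370,270),6)
"
```

```text
elbow [ 496.1 -329.6   33.3] toe [ 522.  -331.4   33.1] [-0.31932009  0.16870673 -1.1538366 ]
```

View pics/w16.png

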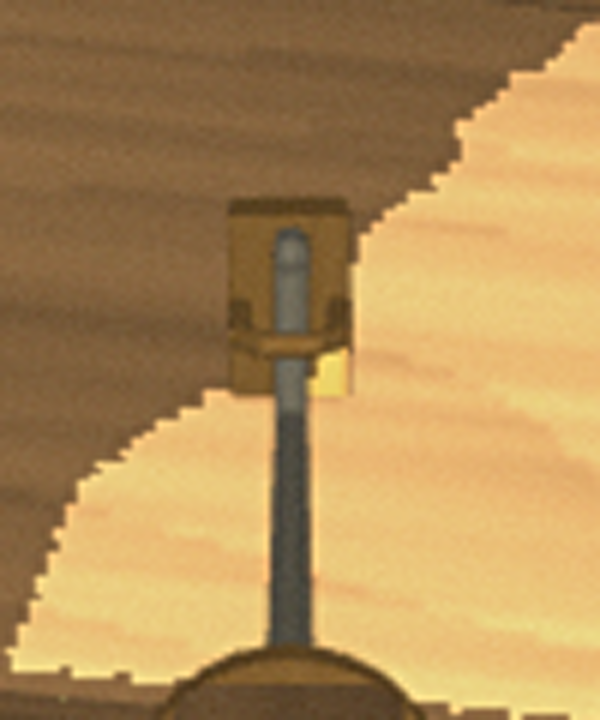

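Request:
drive_tool:
  delta_pos:
    - [0, 0, 0.2]
    - [0, 0, 0.2]
    - [0, 0, 0]
  spin: [0, 0, 0]

```text
t: 22.68
eef_pos: [500.1, -327.4, 186.0]
eef_rot: [3.132, 0.009, -0.069]
force: [0.1, -0.0, -0.5]
opening: 19.2
```

Request:
drive_tool:
  delta_pos:
    - [0, 0, 0.2]
    - [0, 0, 0.1]
    - [0, 0, 0]
    - [0, 0, 0]
  spin: [0, 0, 0, 0]

```text
t: 23.18
eef_pos: [500.1, -327.5, 182.8]
eef_rot: [3.132, 0.009, -0.069]
force: [0.1, 0.1, -1.6]
opening: 19.2
```

```bash
python3 -c "
from h import *
s,R,e,t=foot(); E=Rg@e+G; T=Rg@t+G; print('elbow',E.round(1),'toe',T.round(1),s['force'],s['wrist_torque'])
snap('wrist','w17',(270,150,370,270),6)
"
```

```text
elbow [ 496.2 -329.8   26.1] toe [ 522.2 -331.6   25.8] [ 0.13213069  0.08148204 -1.61341918] [ 0.04212703 -0.05515187 -0.00976302]
```

View pics/w17.png

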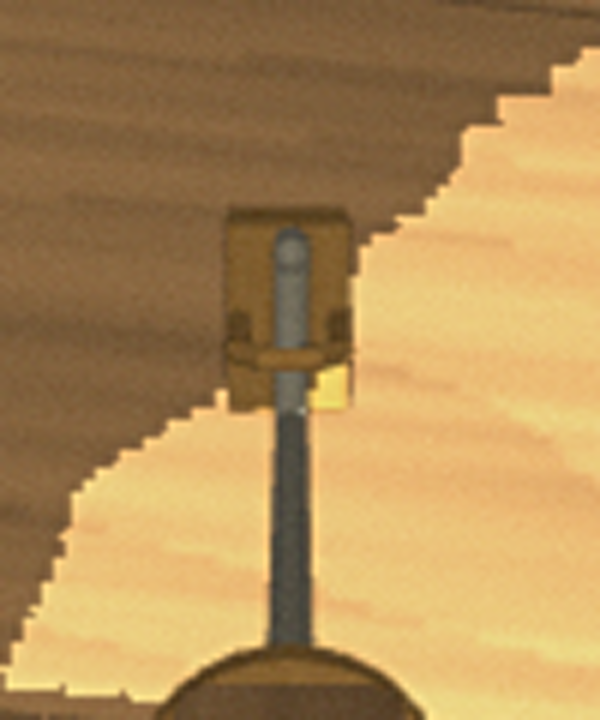

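Request:
drive_tool:
  delta_pos:
    - [-0.4, 0, 0]
    - [-0.4, 0, 0]
    - [-0.4, 0, 0]
    - [0, 0, 0]
  spin: [0, 0, 0, 0]

```text
t: 23.72
eef_pos: [486.9, -326.7, 183.0]
eef_rot: [3.132, 0.009, -0.069]
force: [0.0, 0.6, -0.8]
opening: 19.6
```

```bash
python3 -c "
from h import *
s,R,e,t=foot(); E=Rg@e+G; T=Rg@t+G; print('elbow',E.round(1),'toe',T.round(1),s['force'],s['wrist_torque'])
snap('wrist','w18',(270,150,370,270),6)
"
```

```text
elbow [ 483.  -329.    26.3] toe [ 509.  -330.8   26.1] [ 0.01161235  0.5667832  -0.79673547] [ 0.06391801 -0.03488568 -0.02484884]
```

View pics/w18.png

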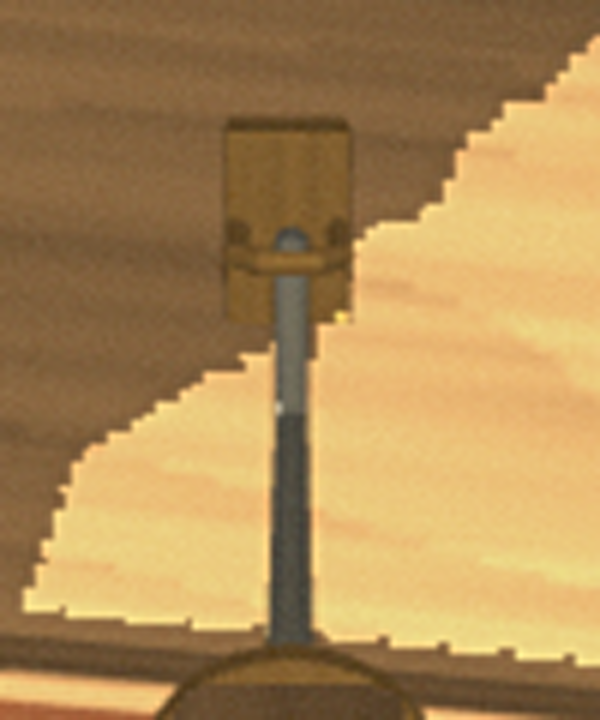

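Request:
drive_tool:
  delta_pos:
    - [-0.3, 0, 0]
    - [-0.3, 0, 0]
    - [-0.3, 0, 0]
    - [0, 0, 0]
  spin: [0, 0, 0, 0]

```text
t: 24.28
eef_pos: [477.6, -326.0, 183.1]
eef_rot: [3.132, 0.009, -0.069]
force: [0.5, 0.5, -1.3]
opening: 19.4
```

```bash
python3 -c "
from h import *
s,R,e,t=foot(); E=Rg@e+G; T=Rg@t+G; print('elbow',E.round(1),'toe',T.round(1),s['force'],s['wrist_torque'])
snap('wrist','w19',(270,120,370,270),5)
"
```

```text
elbow [ 473.8 -328.3   26.4] toe [ 499.8 -330.1   26.2] [ 0.46392288  0.47645041 -1.26800298] [ 0.01605892  0.00642216 -0.0185499 ]
```

View pics/w19.png

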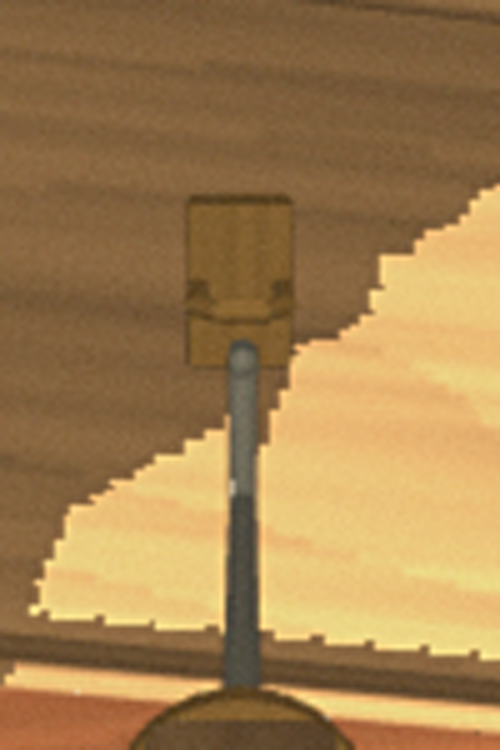

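Request:
drive_tool:
  delta_pos:
    - [-0.4, 0, 0]
    - [-0.4, 0, 0]
    - [0, 0, -1.0]
    - [0, 0, -2.5]
    - [0, 0, -3.0]
    - [0, 0, -3.0]
    - [0, 0, -2.2]
    - [0, 0, 0]
  spin: [0, 0, 0, 0, 0, 0, 0, 0]

```text
t: 25.32
eef_pos: [470.4, -324.5, 306.9]
eef_rot: [3.131, 0.007, -0.069]
force: [0.1, 0.6, -1.7]
opening: 19.2
```

```bash
python3 -c "
from h import *
snap('wrist','w20')
plan([490,0,303],-.13,vmax=5)
plan([400,327,303],-.192,vmax=5,start=([490,0,303],-.13))
"
```

```text
delta_pos [[-0.04, -4.64, 0.04], [-0.08, -4.64, 0.04], [-0.12, -4.64, 0.04], [-0.16, -4.64, 0.04], [-0.2, -4.64, 0.04], [-0.24, -4.63, 0.04], [-0.28, -4.63, 0.04]] spin [np.float64(0.009), np.float64(0.009), np.float64(0.009), np.float64(0.009), np.float64(0.009), np.float64(0.009), np.float64(0.009)]
delta_pos [[-1.88, -4.47, -0.0], [-1.92, -4.45, -0.0], [-1.96, -4.43, -0.0], [-2.0, -4.41, -0.0], [-2.04, -4.4, -0.0], [-2.08, -4.38, -0.0], [-2.11, -4.36, -0.0]] spin [0.009, 0.009, 0.009, 0.009, 0.009, 0.009, 0.009]
```

View pics/w20.png

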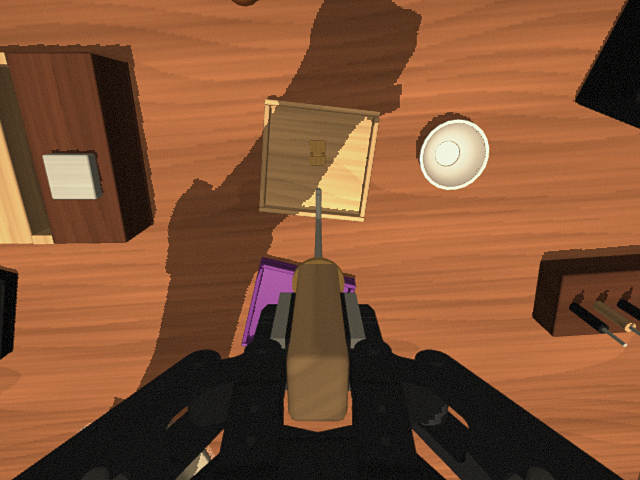

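Request:
drive_tool:
  delta_pos:
    - [0, -3.5, 0]
    - [-0.1, -4.5, 0]
    - [-0.1, -4.6, 0]
    - [-0.2, -4.6, 0]
    - [-0.2, -4.6, 0]
    - [-0.2, -4.6, 0]
    - [-0.3, -4.6, 0]
    - [-1.9, -4.5, 0]
    - [-1.9, -4.5, 0]
    - [-2.0, -4.4, 0]
    - [-2.0, -4.4, 0]
    - [-2.0, -4.0, 0]
    - [-2.0, -3.5, 0]
    - [-1.5, -2.0, 0]
    - [0, 0, 0]
    - [0, 0, 0]
  spin: [0.009, 0.009, 0.009, 0.009, 0.009, 0.009, 0.009, 0.009, 0.009, 0.009, 0.009, 0.009, 0.009, 0.009, 0, 0]

```text
t: 27.38
eef_pos: [392.2, 293.6, 284.7]
eef_rot: [3.12, 0.028, -0.201]
force: [-1.3, -0.4, -2.2]
opening: 19.3
```

```bash
python3 -c "
from h import *
print(bot.get_state()['eef_rot'])
plan([400,328,205],-.192,n=4)
snap('wrist','w21')
"
```

```text
[ 3.11981485  0.0275382  -0.20056604]
delta_pos [[0.02, -0.88, 1.99], [0.02, -0.88, 1.99], [0.02, -0.88, 1.99], [0.03, -0.88, 1.99]] spin [np.float64(-0.002), np.float64(-0.002), np.float64(-0.002), np.float64(-0.002)]
```

View pics/w21.png

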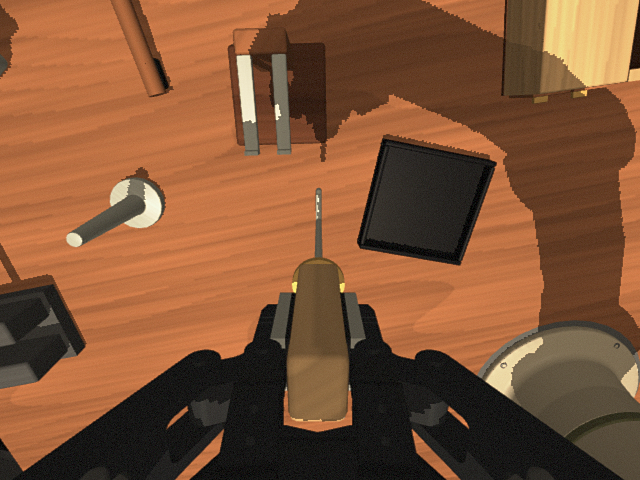

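```bash
python3 -c "
from h import *
im=cv2.imread('pics/w21_raw.png');cv2.imwrite('pics/w21a.png',cv2.resize(im[20:170,215:340],None,fx=5,fy=5,interpolation=cv2.INTER_CUBIC))
"
```

```text
(no output)
```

View pics/w21a.png

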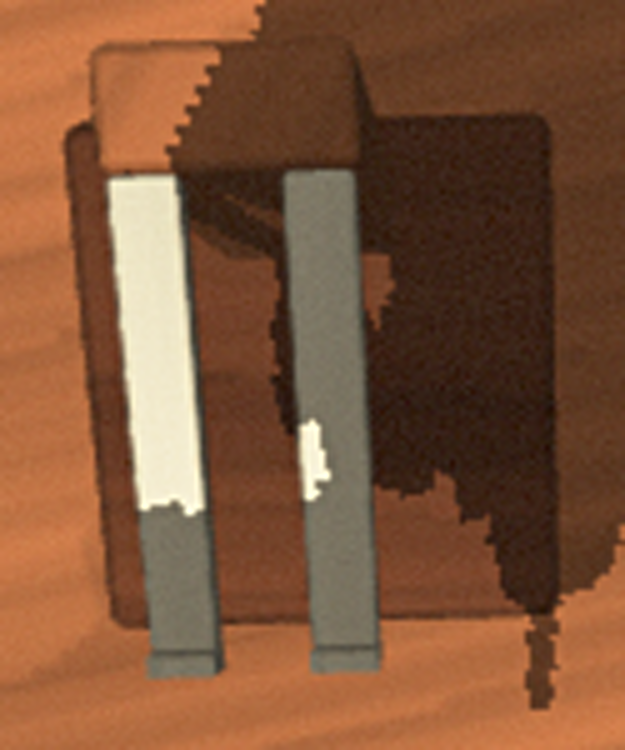

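```bash
cat >> h.py <<'E'
CK=np.array([-1.6,0.6,36.])  # collar underside centre in tool frame
ST=np.array([475.5,311.5,150.]);SY=-.19
def stand(g,n=1):
    s=bot.get_state();R=Ro.from_euler('xyz',s['eef_rot']).as_matrix();Rs=Ro.from_euler('z',SY).as_matrix()
    c=Rs.T@(s['eef_pos']+R@CK-ST); f=Rs.T@(s['eef_pos']+R@np.array(HK)-ST)
    print('t',s['t'],'collar',c.round(1),'foot',f.round(1),'F',s['force'].round(1),'rot',s['eef_rot'].round(3))
    print('row',(R.T@Rs@(np.array(g)-c)/10/n).round(2),'x',n,'spin',round(-(SY-s['eef_rot'][2]),3))
E
python3 -c "
from h import *
C=wcam('w21')
def a(u,v,z): return atz(C,215+(u+.5)/5-.5,20+(v+.5)/5-.5,z).round(1)
A=[a(u,v,z) for u,v,z in [(106,178,150),(180,178,150),(283,172,150),(356,170,150),(148,655,154),(218,652,154),(312,650,154),(380,648,154)]]
for r in A: print(r)
print('axis far',sum(A[:4])/4,'near',sum(A[4:])/4)
stand([-75,0,20])
"
```

```text
[517.1 321.5 150. ]
[515.2 311.7 150. ]
[513.1 297.9 150. ]
[511.4 288.1 150. ]
[455.2 332.1 154. ]
[453.6 322.  154. ]
[451.1 308.6 154. ]
[449.4 298.9 154. ]
axis far [514.2 304.8 150. ] near [452.325 315.4   154.   ]
t 27.425 collar [-81.  -34.7  98.9] foot [-85.1 -37.7 -21.8] F [ 0.3 -0.8 -1.9] rot [ 3.12   0.028 -0.201]
row [ 0.78 -3.64  7.79] x 1 spin -0.011
```

Request:
drive_tool:
  delta_pos:
    - [0, -1.6, 1.5]
    - [0, -1.6, 2.0]
    - [0.2, -0.3, 2.0]
    - [0, 0, 1.0]
    - [0, 0, 0]
    - [0, 0, 0]
  spin: [-0.02, 0, 0, 0, 0, 0]

```text
t: 28.18
eef_pos: [401.3, 327.3, 214.1]
eef_rot: [3.121, 0.028, -0.182]
force: [0.8, -0.6, -1.4]
opening: 19.5
```

```bash
sed -i 's/SY=-.19/SY=-.178/;s/475.5,311.5,150/475,311.5,150/' h.py; python3 -c "
from h import *
stand([-60,0,13])
"
```

```text
t 28.175 collar [-77.9   1.2  28.2] foot [-82.   -1.7 -92.5] F [ 0.8 -0.6 -1.4] rot [ 3.121  0.028 -0.182]
row [1.84 0.08 1.47] x 1 spin -0.004
```

Request:
drive_tool:
  delta_pos:
    - [0, 0.1, 0.8]
    - [0, 0, 0.7]
    - [0, 0, 0]
    - [1.0, 0, 0]
    - [1.5, 0, 0]
    - [0, 0, 0]
  spin: [0, 0, 0, 0, 0, 0]

```text
t: 28.92
eef_pos: [428.2, 321.3, 199.0]
eef_rot: [3.123, 0.025, -0.183]
force: [-0.4, 0.2, -0.9]
opening: 19.5
```

```bash
python3 -c "
from h import *
stand([-0,0,10])
snap('wrist','w22')
"
```

```text
t 28.925 collar [-50.3   0.1  13.1] foot [ -54.1   -2.5 -107.6] F [-0.4  0.2 -0.9] rot [ 3.123  0.025 -0.183]
row [ 5.04 -0.01  0.18] x 1 spin -0.005
```

View pics/w22.png

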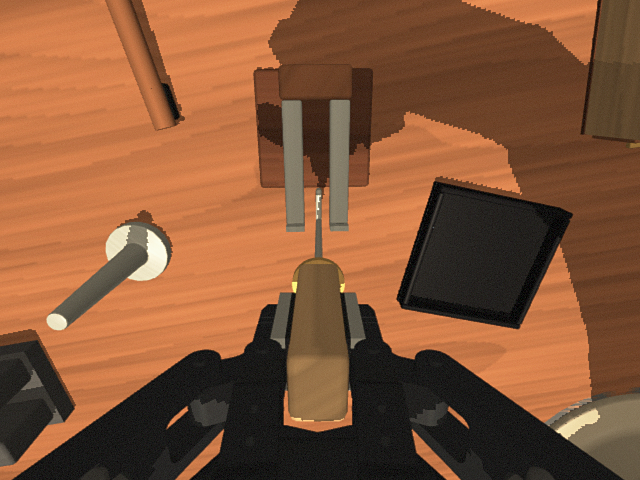

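Centred between the prongs (rod at u≈318, prongs 293/340). Slide in.

Request:
drive_tool:
  delta_pos:
    - [1.2, 0, 0]
    - [1.3, 0, 0]
    - [1.3, 0, 0]
    - [1.0, 0, 0]
    - [0, 0, 0]
    - [0, 0, 0]
  spin: [0, 0, 0, 0, 0, 0]

```text
t: 29.72
eef_pos: [478.1, 311.9, 197.4]
eef_rot: [3.123, 0.026, -0.183]
force: [0.0, -0.7, -1.2]
opening: 19.3
```

```bash
python3 -c "
from h import *
stand([-0,0,3])
snap('wrist','w23')
"
```

```text
t 29.725 collar [ 0.5 -0.3 11.5] foot [  -3.4   -2.9 -109.2] F [ 0.  -0.7 -1.2] rot [ 3.123  0.026 -0.183]
row [-0.03 -0.05  0.85] x 1 spin -0.005
```

View pics/w23.png

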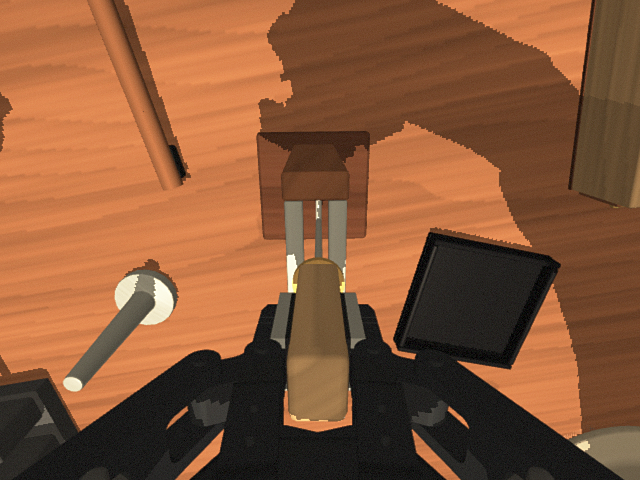

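Request:
drive_tool:
  delta_pos:
    - [0, 0, 0.4]
    - [0, 0, 0.4]
    - [0, 0, 0.1]
    - [0, 0, 0]
  spin: [0, 0, 0, 0]

```text
t: 30.28
eef_pos: [476.8, 312.2, 187.7]
eef_rot: [3.123, 0.027, -0.181]
force: [0.2, 0.1, -1.1]
opening: 19.2
```

Request:
drive_tool:
  delta_pos:
    - [0, 0, 0.15]
    - [0, 0, 0]
  spin: [0, 0]

```text
t: 30.52
eef_pos: [476.7, 312.2, 186.2]
eef_rot: [3.123, 0.027, -0.181]
force: [-0.3, -0.5, -1.6]
opening: 19.4
```

Request:
drive_tool:
  delta_pos:
    - [0, 0, 0.1]
    - [0, 0, 0]
  spin: [0, 0]

```text
t: 30.78
eef_pos: [476.8, 312.2, 185.3]
eef_rot: [3.123, 0.027, -0.181]
force: [-0.0, -0.8, -2.6]
opening: 18.8
```

Request:
drive_tool:
  delta_pos:
    - [0, 0, 0.1]
    - [0, 0, 0]
  spin: [0, 0]

```text
t: 31.02
eef_pos: [476.9, 312.3, 185.1]
eef_rot: [3.123, 0.026, -0.181]
force: [0.3, -1.0, 0.3]
opening: 19.6
```

Request:
drive_tool:
  delta_pos:
    - [0, 0, 0]
    - [0, 0, 0]
    - [0, 0, 0]
  spin: [0, 0, 0]
  grip: 0

```text
t: 31.4
eef_pos: [477.2, 312.4, 185.2]
eef_rot: [3.124, 0.026, -0.181]
force: [0.2, 0.4, -0.3]
opening: 42.6
```

```bash
python3 -c "
from h import *
snap('wrist','w24')
snap('scene','s24',(340,260,460,400),5)
"
```

```text
(no output)
```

View pics/w24.png

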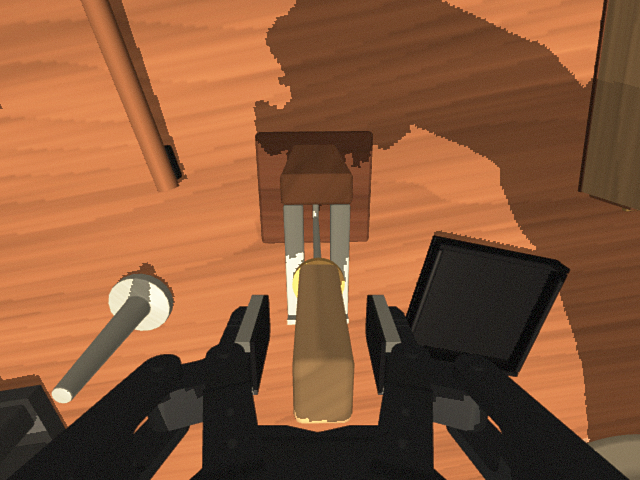

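View pics/s24.png

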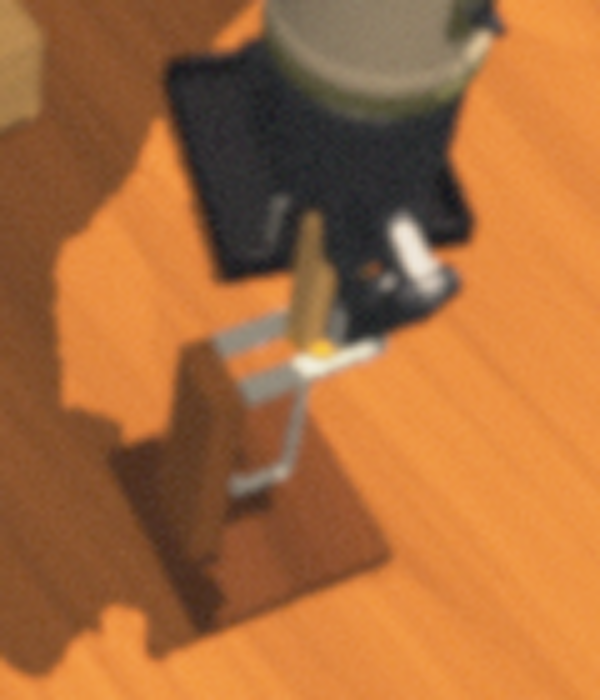

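Hook stands on the fork, upright. Open fully and rise straight up.

Request:
drive_tool:
  delta_pos:
    - [0, 0, -0.5]
    - [0, 0, -1.5]
    - [0, 0, -3]
    - [0, 0, -4]
    - [0, 0, -4]
    - [0, 0, -4]
    - [0, 0, 0]
  spin: [0, 0, 0, 0, 0, 0, 0]
  grip: 1

```text
t: 32.38
eef_pos: [482.2, 314.6, 366.6]
eef_rot: [3.127, 0.023, -0.182]
force: [-0.6, 0.2, -0.7]
opening: 85.3
```

```bash
python3 -c "
from h import *
snap('wrist','w25');C=wcam('w25')
x=np.array([np.cos(.178),-np.sin(.178),0]);y=np.array([np.sin(.178),np.cos(.178),0])
im=cv2.imread('pics/w25_raw.png')
for a in (-13,13):
  for b in (-10,10):
    cv2.circle(im,tuple(int(t) for t in proj(C,ST+[0,0,84]+a*x+b*y)),1,(255,0,0),-1)
cv2.imwrite('pics/w25m.png',im)
snap('top','t25',(140,140,500,300),2)
"
```

```text
(no output)
```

View pics/w25m.png

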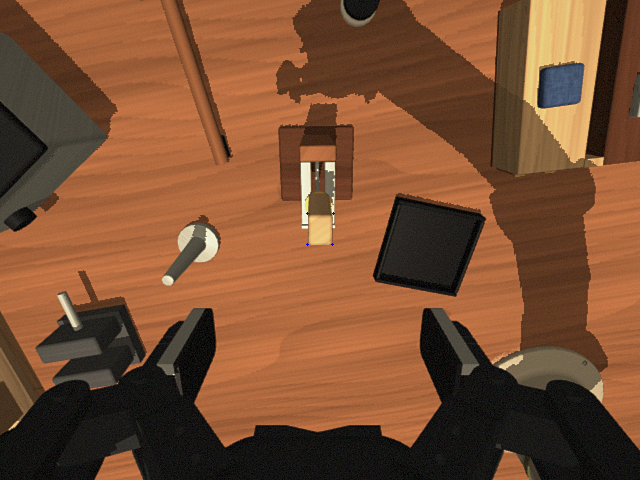

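View pics/t25.png

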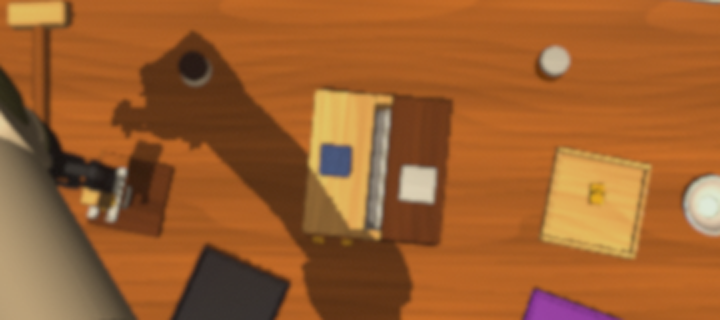

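```bash
python3 -c "
from cell import bot
print(bot.close_job(), bot.get_state()['t'])"
```

```text
the job is handed in; nothing more can be done
the job is handed in; nothing more can be done
```

The pendant is in the wooden tray, the hook is back on its fork, and I handed the job in at about 32 s. No verdict is reported.

- **Finding the rod length:** I felt for the gap floor in small steps. The reading rose by about 3 N at the bottom, and the foot came out about 121 mm below the collar, which agreed with the camera estimate.
- **Lifting the pendant:** I passed the tip through the wire loop and drew the pendant up slowly. The measured force during the lift stayed under 4 N. A scene picture showed it hanging clear above the gap.
- **Setting it down:** I lowered it into the tray, slid the hook out and lifted away. The last top picture shows the pendant near the middle of the tray.
- **Hanging the hook back:** The wrist picture shows the handle upright, within about 2 pixels of where it should be on the seat. The gripper was open and well clear of it.

**Checks that disagreed or fell short:**
- The tool built up a tilt of about 0.03 rad during the faster moves. The hook looks upright after release, but I did not measure its tilt separately.
- One sideways step above the gap went further than commanded and brought the foot close to the chest edge. I corrected it before lowering the hook.
- I could not feel the pendant touch the tray floor, because its weight is below the force noise, so I judged that from pictures.
- The bystanders look unmoved in the last pictures, but I did not measure them.

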